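Unload the puck mould into the feed chute

TASK

Unload the cast pucks from the mould: its clamp screw has a left-hand thread, so back it right off by turning the knob clockwise (never the other way, which tightens it onto the castings), swing the clamp arm well aside, and lift the cover off and set it down flat, right way up, on the bare worktop. Lift every puck out of its cavity, set it stub up in the open top end of the chute and push it down, until all of them rest in one closed row against the red stop at the bottom. Then close the empty mould up: put the cover back, fully down inside the rim, and swing the arm back over the middle of it; leave the things standing around alone.

Things in the scene. Friction and masses are not known exactly. Their poses are not given: they have to be found in the camera images.
- mould: Fixed aluminium mould, 72 (x) x 150 (y) mm, origin under its centre; top at z = 26 mm plus a rim 4 mm wide and high round the edge. Three round cavities, 36 mm wide, 10 mm deep, at x = 0, y = +46, 0, -46 mm; one may be empty. +x points away from the robot to the clamp's pivot post (diameter 20 mm, at x = 85 mm, y = 0).
- swing_pivot (a point): Point on the vertical pivot axis of the blue clamp arm, at the arm's top face, 84 mm above the worktop.
- swing_peg (a point): Middle of the upright black peg (diameter 12 mm, z = 84 to 112 mm) at the free end of the blue clamp arm, 135 mm from the pivot axis; push or pinch it to swing the arm. The arm is 18 mm wide, z = 70 to 84 mm.
- clamp_arm (a joint): Swing of the clamp arm, rad. 0: over the mould, pointing to the mould's -x (a stop). Grows, counter-clockwise seen from above, as it swings to the robot's right (mould's -y); stop at 1.75; well aside is above 1.2, back is below 0.3. Stays where left; about 1 N at the peg moves it. While the screw is down its foot sits in the cover's recess and the arm cannot swing.
- knob_grip (a point): Centre of the round black fluted clamp knob (diameter 36 mm, 22 mm tall; red top face with a white mark 11 mm above this point) on the clamp arm, 85 mm from the pivot axis, about 102 mm above the worktop at joint 0. Grip it across any diameter. Below the arm is its rubber foot, diameter 18 mm.
- clamp_knob (a joint): Turn of the clamp knob on the arm, rad; starts at 0 to 0.5 and GROWS when turned CLOCKWISE seen from above, which loosens it (left-hand thread); knob and foot rise 2 mm per rad. The foot clears the cover's ring from about 1.8; right off is above 3.0; stop at 3.6. Counter-clockwise tightens; below -0.2 is a fault. Takes 0.1 N m; stays where left.
- cover: Loose steel cover over the pucks, an upturned channel 60 (x) x 138 (y) x 32 mm, 0.25 kg, walls 4 mm, open ends; on top a square ring 4 mm high, 24 mm inside, for the clamp's foot. Origin under its centre: at the mould's x = y = 0 and z = 26 mm when on the mould (2 mm play inside the rim), z = 0 on the worktop. Grip it from above across its 60 mm width.
- chute: Fixed sloped chute, base 200 x 70 mm, origin under its centre; +x points DOWNHILL, floor falls 10 degrees, friction about 0.3 (pucks do not slide by themselves). Channel 37.5 mm wide; over the lowest 112 mm grey lips 14.5 to 17.5 mm above the floor leave a 20 mm slot for the stubs. The upper 83 mm is open, with 10 mm guides flaring to 53 mm. Highest point 62 mm above the worktop.
- chute_stop (a point): Channel floor, centre line, at the face of the red stop (26 mm high), 18 mm above the worktop; axes as the chute's (x downhill, z up, not tilted). Pucks resting in a closed row have their origins at x = -17, -50 and -84 mm from here.
- chute_entry (a point): Point on the channel floor's centre line in the open upper part, 148 mm up the slope from the stop, 44 mm above the worktop: put the centre of a puck's underside here.
- puck_1: Orange cast puck: disc of diameter 34 mm and 12 mm thick with an upright stub of diameter 14 mm and 22 mm long on it (34 mm tall in all), 45 g. Origin at the centre of the underside, z along the stub. Starts in one of the mould's cavities, underside 16 mm above the worktop, stub up; may be absent.
- puck_2: Orange cast puck: disc of diameter 34 mm and 12 mm thick with an upright stub of diameter 14 mm and 22 mm long on it (34 mm tall in all), 45 g. Origin at the centre of the underside, z along the stub. Starts in one of the mould's cavities, underside 16 mm above the worktop, stub up; may be absent.
- puck_3: Orange cast puck: disc of diameter 34 mm and 12 mm thick with an upright stub of diameter 14 mm and 22 mm long on it (34 mm tall in all), 45 g. Origin at the centre of the underside, z along the stub. Starts in one of the mould's cavities, underside 16 mm above the worktop, stub up; may be absent.
- amber_vial: Bystander: loose amber vial with black cap, diameter 28 mm, 62 mm tall; leave it alone. Origin at the centre of the underside.
- strip_box: Bystander: loose small white and green carton, 36 by 60 by 17 mm; leave it alone. Origin at the centre of the underside.
Things that resemble listed ones, but are neither listed nor needed, are in the scene too. Several things have the shape of the cover; the one meant has the colours described above.

How it is judged:
By the outcome, as a careful person would: the job done as asked, in the order asked, and still so for the second after the job is handed in, with the robot touching nothing.
Of puck_1, puck_2, puck_3 only 2 to 3 are there at a start; the rules pass over those that are not, and their reading is None.
At some moment in a run one of puck_1, puck_2, puck_3 may be knocked a few centimetres aside while the robot is not near it.
Once in a run the grip may slacken for a moment while it holds something.
It also fails if it takes over 210 s, if anything falls off the work surface, if the arm or the gripper's body presses on something with over 40 N, if the wrist force passes 120 N, or if a joint passes its speed limit or range.

ROBOT

A 6-joint arm with a two-finger parallel gripper is mounted at the origin on a cart in front of the work surface, level with it; the furniture and walls round the work are solid. World frame = base frame: x ahead of the robot, y to its left, z up, the work surface at z = 0. Lengths are in m, angles in degrees, forces in N, time in s.
With the tool pointing down it reaches from about 0.4 to 0.825 m from the base axis. Payload 7 kg.
Tool frame: the origin (TCP) lies midway between the tips of the shut fingers; the grasp point (between the pads) lies 19 mm behind it; x points along the fingers, z is the direction in which the jaws open and shut, and the axes are right-handed (so a half turn about x gives the same grasp; the last joint's range is limited). The gripper opens to 88 mm and grips with 3 to 60 N. Pads are 19 mm wide; open, the fingers measure 130 mm over their backs; the gripper's body (78 mm by 193 mm) begins 47 mm behind the grasp point.
Start: joints at [-60.098, 20.546, 0.682, 0, -70.136, -16.507], TCP at [0.156, -0.657, 0.227] pointing down, gripper open.
Joint ranges: [-176.03, 176.03], [-82.01, 121.73], [-58.28, 71.71], [-173.87, 95.51], [-174.79, -0.11], [-173.66, 173.66]. Speed limits (degrees/s): [136.94, 136.94, 172.46, 180, 180, 180].

INTERFACE

Orientations are given as [roll, pitch, yaw] about the fixed x, y, z axes, in that order (R = Rz(yaw) Ry(pitch) Rx(roll)).
In Python, from plant import ctrl gives the robot as it stands. The module is installed in compiled form; this text tells all that it offers.
- The arm moves only by the tool servo_tool, never from a script. Its argument "deltas" is a list of rows, each a list of 3 entries, a list of its own where there are three numbers: the turn, a rotation vector about the tool's x, y, z in degrees, then the shift along the tool's x, y, z in cm, then the finger opening in cm, from 0 to 8.76. A call has 1 to 5 rows; each row is the pose to reach, as a shift and turn from the pose measured when the call began, along the tool's axes at that moment; what a row does not reach only later rows make up. A row lasts 1/10 s, in which the tool goes at most 50 mm and 8.59 degrees, less where a joint would pass 70% of its speed; a pose out of reach is approached as far as the arm can. A call with a gripper value outside its range is refused whole. The fingers move at their own pace and stop on an object; the grip force is fixed at half the most. Time passes only in rows, so rows that repeat a pose let the fingers close. It gives the time, the measured TCP pose, the force and the opening at its end, in the units of the state.
- ctrl.get_obs(): the state, without advancing time (a new reading comes with each control period).
- ctrl.snapshot(name): name is "scene" or "side" or "wrist"; returns a dict with "image" (384x512x3 uint8, red, green, blue), "vertical_fov" (degrees; the focal length in pixels is half the picture's height over the tangent of half this angle, whatever the lens; pixels are square), "cx", "cy" (the principal point, pixels), "rvec" (rotation vector, rad) and "tvec" (3), from world to camera coordinates, as OpenCV has them. Camera axes: x right, y down, z forward; pixel columns grow to the right and rows downward; lengths in m; the calibration is good to about 2 mm. A picture is of the moment at which its call begins. There is no depth.
- ctrl.close_job(): hands the job in, once; it reports no verdict.
The state is a dict: "clock": time; "joint_pos": joint angles; "qvel": joint speeds; "tau": joint torques, N m; "tool_pos": TCP position; "orientation": TCP orientation; "force": force on the tool from outside, world axes, zero at the start; "moment": the same for the moment, N m; "opening": finger opening in m.
Only numpy, scipy, OpenCV 4.12 (cv2) and the standard library are available. Lean on these libraries where they do the work, as an engineer would, in place of code of your own. Each camera call takes 0.05 s, during which the arm holds its last target. There are 200 camera calls.

## Working session

There is one attempt and no reset: what is moved stays moved. The work goes in short steps, Python scripts to look and compute and a tool call to move; the robot and the scene stay as the last step left them, time stands still between calls to the robot, and variables do not carry over. Pictures are saved under pics/ and viewed, on a budget of 14 in all, crops included, one or two more only if the job needs it, and the job is handed in when it is done.

Besides the shell and the picture viewer there is one more tool, called after "Call:" in YAML: its name, and indented under it one key for each argument. servo_tool: Moves the arm, as the interface text tells. Its arguments: {"type":"object","properties":{"deltas":{"type":"array","items":{"type":"array"}}},"required":["deltas"]}

```bash
mkdir -p pics; cat > h.py <<'E'
import numpy as np, cv2
from scipy.spatial.transform import Rotation as R
from plant import ctrl
def snap(n,save=None):
    s=ctrl.snapshot(n); h=s["image"].shape[0]
    f=h/2/np.tan(np.radians(s["vertical_fov"]/2))
    s["K"]=np.array([[f,0,s["cx"]],[0,f,s["cy"]],[0,0,1]])
    s["Rm"]=cv2.Rodrigues(np.array(s["rvec"],float))[0]; s["t"]=np.array(s["tvec"],float).ravel()
    if save: cv2.imwrite("pics/"+save,s["image"][...,::-1])
    return s
def ray(s,u,v):
    d=s["Rm"].T@np.linalg.solve(s["K"],[u,v,1.]); return -s["Rm"].T@s["t"],d
def onz(s,u,v,z):
    c,d=ray(s,u,v); return c+d*(z-c[2])/d[2]
def proj(s,p):
    q=s["K"]@(s["Rm"]@np.array(p)+s["t"]); return q[:2]/q[2]
def pose():
    o=ctrl.get_obs(); return np.array(o["tool_pos"]),R.from_euler("xyz",o["orientation"],degrees=True)
def delta(p,yaw=None):
    """tool-axis shift (cm) to world point p and turn (deg rotvec) to tool-down with jaw axis at world yaw"""
    t,r=pose(); print("shift cm",np.round(r.inv().apply(np.array(p)-t)*100,2))
    z=r.apply([0,0,1]); 
    if yaw is None: yaw=np.degrees(np.arctan2(z[1],z[0]))
    best=None
    for a in (yaw,yaw+180):
        a=np.radians(a); zz=np.array([np.cos(a),np.sin(a),0]); x=np.array([0,0,-1.]); y=np.cross(zz,x)
        q=r.inv()*R.from_matrix(np.c_[x,y,zz]); v=q.as_rotvec(degrees=True)
        print("turn",np.round(v,2))
def st():
    o=ctrl.get_obs()
    for k in("clock","joint_pos","tool_pos","orientation","force","moment","opening"): print(k,np.round(o[k],3))
    print(np.round(R.from_euler("xyz",o["orientation"],degrees=True).as_matrix(),3))
E
python3 - <<'E'
from h import *
a=snap("scene");b=snap("side");
for n,s in(("scene",a),("side",b)):
    cv2.imwrite(f"pics/{n}0.png",s["image"][...,::-1]); print(n,s["K"][0,0],-s["Rm"].T@s["t"])
st()
E
```

```text
scene 372.3631326886834 [0.17050579 0.63906941 0.80637888]
side 410.08328454963544 [0.24881217 0.95631327 0.86302822]
clock 0.1
joint_pos [-6.0095e+01  2.0587e+01  6.4000e-01 -1.6000e-02 -7.0138e+01 -1.6507e+01]
tool_pos [ 0.156 -0.656  0.226]
orientation [  6.186  89.914 109.578]
force [-0.255 -0.264 -0.166]
moment [ 0.003  0.016 -0.033]
opening 0.088
[[-0.001 -0.973 -0.232]
 [ 0.001 -0.232  0.973]
 [-1.     0.     0.002]]
```

View pics/scene0.png

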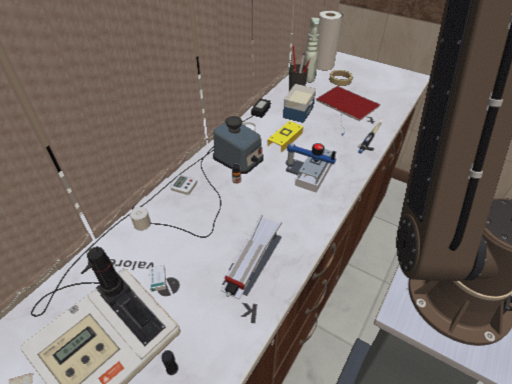

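View pics/side0.png

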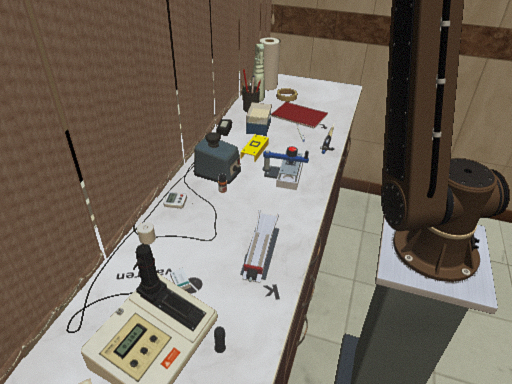

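The mould with its blue arm and red knob is at scene (316,165) and side (290,165). The chute, red stop toward the cameras, is at (255,255) and (262,245). I'll enlarge both areas.

```bash
python3 - <<'E'
from h import *
a=cv2.imread("pics/scene0.png");b=cv2.imread("pics/side0.png")
c=[cv2.resize(a[130:200,225:355],(390*1,210),interpolation=cv2.INTER_CUBIC),cv2.resize(b[135:205,200:330],(390,210),interpolation=cv2.INTER_CUBIC)]
d=[cv2.resize(a[210:300,210:300],(390,390),interpolation=cv2.INTER_CUBIC),cv2.resize(b[200:290,220:310],(390,390),interpolation=cv2.INTER_CUBIC)]
cv2.imwrite("pics/c1.png",np.vstack([np.hstack(c),np.hstack(d)]))
sa=snap("scene");sb=snap("side")
def red(s,box):
    im=s["image"].astype(int);u0,u1,v0,v1=box
    m=np.zeros(im.shape[:2],bool);m[v0:v1,u0:u1]=1
    m&=(im[...,0]>130)&(im[...,1]<70)&(im[...,2]<70)
    v,u=np.nonzero(m);print(len(u),u.mean(),v.mean());return u.mean(),v.mean()
k1=red(sa,(300,340,135,160));k2=red(sb,(275,310,140,160))
print(onz(sa,*k1,.113),onz(sb,*k2,.113))
s1=red(sa,(220,250,270,295));s2=red(sb,(235,275,255,285))
print(onz(sa,*s1,.04),onz(sb,*s2,.04))
E
```

```text
29 317.44827586206895 145.79310344827587
19 291.57894736842104 148.52631578947367
[ 0.48786935 -0.21003673  0.113     ] [ 0.48346221 -0.20778194  0.113     ]
7 235.0 281.0
27 253.11111111111111 266.51851851851853
[0.46083836 0.26860661 0.04      ] [0.46012184 0.26997289 0.04      ]
```

View pics/c1.png

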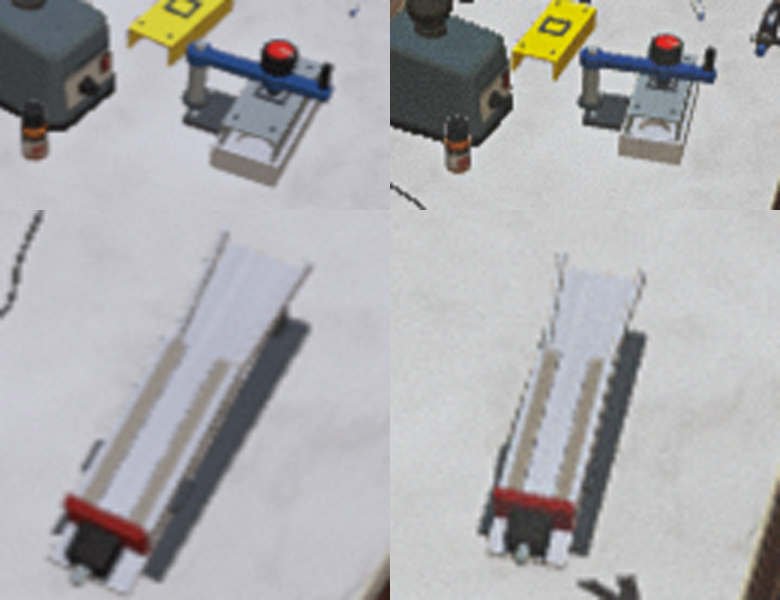

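```bash
python3 - <<'E'
from h import *
a=snap("scene");b=snap("side")
P=lambda n,x,y:onz(n,x,y,0)
print("pivot",onz(a,225+196/3,130+47/3,.084),onz(b,200+(590-390)/3,135+57/3,.084))
print("pegtop",onz(a,225+324/3,130+66/3,.112),onz(b,200+(711-390)/3,135+50/3,.112))
g=lambda x,y:(210+x*90/390,210+(y-210)*90/390)
print("lip up-ends mid",onz(a,*g(202,350),.055),"stop mid",onz(a,*g(107,520),.044))
g=lambda x,y:(220+(x-390)*90/390,200+(y-210)*90/390)
print("lip up-ends mid",onz(b,*g(574,357),.055),"stop mid",onz(b,*g(535,497),.044))
print("vial",onz(a,225+35/3,130+110/3,.06),"yellow",onz(a,285,137,.03))
delta((.486,-.21,.30),0)
delta((.486,-.21,.30),90)
E
```

```text
pivot [ 0.57294314 -0.20012644  0.084     ] [ 0.56482688 -0.18910048  0.084     ]
pegtop [ 0.43664989 -0.20939315  0.112     ] [ 0.43014814 -0.20824471  0.112     ]
lip up-ends mid [0.47242224 0.15564959 0.055     ] stop mid [0.45911349 0.27210168 0.044     ]
lip up-ends mid [0.4692368  0.16082392 0.055     ] stop mid [0.45854316 0.27207427 0.044     ]
vial [ 0.67400987 -0.04971426  0.06      ] yellow [ 0.64172012 -0.29526545  0.03      ]
shift cm [ -7.36 -42.41  35.8 ]
turn [ 1.0339e+02  2.0000e-02 -3.0000e-02]
turn [-7.661e+01  3.000e-02  2.000e-02]
shift cm [ -7.36 -42.41  35.8 ]
turn [ 1.339e+01  3.000e-02 -1.000e-02]
turn [-1.6661e+02  1.0000e-02  5.0000e-02]
```

Call:
servo_tool:
  deltas:
    - [[5, 0, 0], [-3, -10.5, 9], 8.76]
    - [[13.4, 0, 0], [-5, -21, 18], 8.76]
    - [[13.4, 0, 0], [-6, -42.4, 35.8], 8.76]
    - [[13.4, 0, 0], [-6, -42.4, 35.8], 8.76]
    - [[13.4, 0, 0], [-6, -42.4, 35.8], 8.76]

```text
clock: 0.8
tool_pos: [0.3031, -0.4563, 0.2591]
orientation: [-25.5, 90.0, 64.5]
force: [1.5, -0.0, -0.6]
opening: 0.0877
```

```bash
python3 - <<'E'
from h import *
delta((.475,-.21,.30),90)
E
```

```text
shift cm [ -4.08 -17.18  24.64]
turn [-0.03  0.02  0.01]
turn [ 1.7997e+02  1.0000e-02 -3.0000e-02]
```

Call:
servo_tool:
  deltas:
    - [[0, 0, 0], [-4, -17.2, 24.6], 8.76]
    - [[0, 0, 0], [-4, -17.2, 24.6], 8.76]
    - [[0, 0, 0], [-4, -17.2, 24.6], 8.76]
    - [[0, 0, 0], [-4, -17.2, 24.6], 8.76]
    - [[0, 0, 0], [-4, -17.2, 24.6], 8.76]

```text
clock: 1.3
tool_pos: [0.445, -0.2529, 0.2927]
orientation: [-85.0, 89.9, 5.0]
force: [1.0, -0.7, 0.0]
opening: 0.0878
```

Call:
servo_tool:
  deltas:
    - [[0, 0, 0], [-1, -3, 6], 8.76]
    - [[0, 0, 0], [-1, -3, 6], 8.76]
    - [[0, 0, 0], [-1, -3, 6], 8.76]

```text
clock: 1.6
tool_pos: [0.4763, -0.1906, 0.3033]
orientation: [-84.3, 89.9, 5.9]
force: [0.1, 0.3, -0.3]
opening: 0.0881
```

```bash
python3 - <<'E'
from h import *
w=snap("wrist","w1.png"); st(); print("cam",-w["Rm"].T@w["t"],w["K"][0,0],w["Rm"].round(2))
E
```

```text
clock 1.65
joint_pos [ 1.0000e-03  2.5530e+00 -1.2303e+01 -1.0000e-02 -7.5053e+01 -8.9862e+01]
tool_pos [ 0.475 -0.192  0.303]
orientation [-83.813  89.909   6.324]
force [ 0.029 -0.596 -0.825]
moment [-0.046  0.065  0.017]
opening 0.087
[[ 0.002 -1.    -0.002]
 [ 0.    -0.002  1.   ]
 [-1.    -0.002  0.   ]]
cam [ 0.40842023 -0.19004091  0.46134037] 327.70131032766096 [[-0.    1.   -0.  ]
 [ 0.97  0.    0.25]
 [ 0.25 -0.   -0.97]]
```

View pics/w1.png

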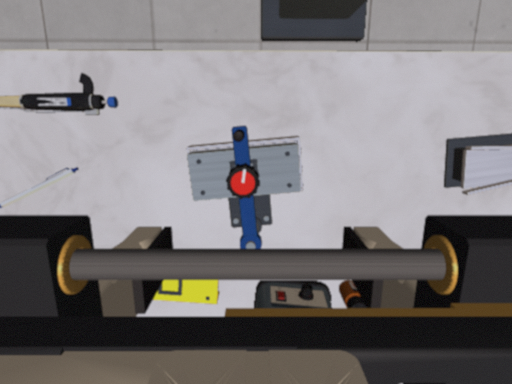

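Wrist view: knob at (243,181), peg (239,133), pivot (251,242), the grey cover around (245,170), and the chute's top end at the right (490,165). Next I'll measure these.

```bash
cat >> h.py <<'E'
def mask(s,f,box):
    im=s["image"].astype(int);u0,u1,v0,v1=box
    m=np.zeros(im.shape[:2],np.uint8);m[v0:v1,u0:u1]=f(im[...,0],im[...,1],im[...,2])[v0:v1,u0:u1]
    return m
red=lambda r,g,b:(r>130)&(g<80)&(b<80)
E
python3 - <<'E'
from h import *
w=snap("wrist")
m=mask(w,red,(220,265,160,205)); c,r=cv2.minEnclosingCircle(cv2.findNonZero(m)); print(c,r)
k=onz(w,*c,.113);print("knob",k)
pg=onz(w,239.5,133.5,.112);pv=onz(w,251,242,.084);print("peg",pg,"pivot",pv,np.linalg.norm((pg-pv)[:2]),np.linalg.norm((k-pv)[:2]))
d=k-pg;print("arm yaw peg->knob",np.degrees(np.arctan2(d[1],d[0])))
m=mask(w,lambda r,g,b:(r>170)&(g>150)&(b>150),(230,257,168,194));v,u=np.nonzero(m);q=onz(w,u.mean(),v.mean(),.113)-k;print("mark",len(u),np.degrees(np.arctan2(q[1],q[0])),q)
for p in ((188,150),(300,142),(302,190),(193,198)): print(onz(w,*p,.058))
print("chute end",onz(w,447,140,.06),onz(w,465,192,.06))
delta((k[0],k[1],.2),95)
E
```

```text
(243.35610961914062, 183.41366577148438) 12.18377685546875
knob [ 0.48466841 -0.2063022   0.113     ]
peg [ 0.43129487 -0.20996549  0.112     ] pivot [ 0.56504624 -0.19872803  0.084     ] 0.13422261116820813 0.08073391248110989
arm yaw peg->knob 3.926330702335188
mark 35 170.649373467169 [-0.00700892  0.00115411  0.        ]
[ 0.45505238 -0.27630545  0.058     ]
[ 0.44495242 -0.13923637  0.058     ]
[ 0.50514296 -0.13458667  0.058     ]
[ 0.51601999 -0.27299581  0.058     ]
chute end [0.44189063 0.03835969 0.06      ] [0.50666515 0.07057059 0.06      ]
shift cm [10.27 -0.96 -1.38]
turn [-4.94  0.01  0.06]
turn [ 1.7506e+02  1.0000e-01 -1.0000e-02]
```

Call:
servo_tool:
  deltas:
    - [[-8.5, 0, 0], [1, -0.7, -1.4], 8.76]
    - [[-17, 0, 0], [3, -0.7, -1.4], 8.76]
    - [[-25.5, 0, 0], [5, -0.7, -1.4], 8.76]
    - [[-34, 0, 0], [7, -0.7, -1.4], 8.76]
    - [[-42.5, 0, 0], [8, -0.7, -1.4], 8.76]

```text
clock: 2.2
tool_pos: [0.4804, -0.2076, 0.2206]
orientation: [24.2, 89.9, 157.0]
force: [0.9, -0.1, 0.8]
opening: 0.0878
```

Call:
servo_tool:
  deltas:
    - [[-8.5, 0, 0], [0, 0, 0], 6]
    - [[-17, 0, 0], [0, 0, 0], 6]
    - [[-25.5, 0, 0], [0, 0, 0], 6]
    - [[-34, 0, 0], [0, 0, 0], 6]
    - [[-42.5, 0, 0], [0, 0, 0], 6]

```text
clock: 2.7
tool_pos: [0.4795, -0.2088, 0.2204]
orientation: [-13.6, 89.9, 161.9]
force: [-0.0, -0.7, -0.8]
opening: 0.0609
```

Call:
servo_tool:
  deltas:
    - [[-8.5, 0, 0], [0, 0, 0], 6]
    - [[-17, 0, 0], [0, 0, 0], 6]
    - [[-25.5, 0, 0], [0, 0, 0], 6]
    - [[-34, 0, 0], [0, 0, 0], 6]
    - [[-42.5, 0, 0], [0, 0, 0], 6]

```text
clock: 3.2
tool_pos: [0.4786, -0.2101, 0.2202]
orientation: [-52.1, 89.8, 166.2]
force: [0.2, -0.1, -0.3]
opening: 0.0599
```

Call:
servo_tool:
  deltas:
    - [[-8.5, 0, 0], [0, 0, 0], 6]
    - [[-17, 0, 0], [0, 0, 0], 6]
    - [[-25.5, 0, 0], [0, 0, 0], 6]
    - [[-34, 0, 0], [0, 0, 0], 6]
    - [[-42.5, 0, 0], [0, 0, 0], 6]

```text
clock: 3.7
tool_pos: [0.4778, -0.2113, 0.22]
orientation: [-93.0, 89.8, 168.0]
force: [-0.2, 0.6, 0.6]
opening: 0.0598
```

```bash
python3 - <<'E'
from h import *
st();delta((.482,-.206,.084),94.8)
E
```

```text
clock 3.7
joint_pos [-2.3460e+00  6.5140e+00 -1.8824e+01 -3.4000e-02 -6.4842e+01  8.3375e+01]
tool_pos [ 0.478 -0.211  0.22 ]
orientation [-93.044  89.818 167.97 ]
force [-0.152  0.639  0.571]
moment [-0.057  0.169 -0.014]
opening 0.06
[[-0.003  0.988 -0.156]
 [ 0.001 -0.156 -0.988]
 [-1.    -0.003 -0.   ]]
shift cm [13.6   0.38 -0.59]
turn [1.6621e+02 2.6000e-01 5.0000e-02]
turn [-13.79  -0.03   0.18]
```

Call:
servo_tool:
  deltas:
    - [[-7, 0, 0], [4, 0.4, -0.6], 6.5]
    - [[-13.8, 0, 0.1], [8, 0.4, -0.6], 6.5]
    - [[-13.8, 0, 0.1], [11, 0.4, -0.6], 6.5]
    - [[-13.8, 0, 0.1], [13.1, 0.4, -0.6], 6.5]
    - [[-13.8, 0, 0.1], [13.1, 0.4, -0.6], 6.5]

```text
clock: 4.2
tool_pos: [0.4793, -0.2068, 0.086]
orientation: [-104.5, 89.6, 170.2]
force: [-0.5, -0.4, 0.6]
opening: 0.065
```

```bash
python3 - <<'E'
from h import *
st();delta((.482,-.206,.089),94.8)
w=snap("wrist","w2.png"); print(proj(w,(.482,-.206,.114)))
E
```

```text
clock 4.2
joint_pos [-1.8260e+00  1.4479e+01 -2.8666e+01 -8.3000e-02 -4.7287e+01  9.6571e+01]
tool_pos [ 0.479 -0.207  0.086]
orientation [-104.52    89.564  170.169]
force [-0.51  -0.448  0.624]
moment [-0.141  0.19   0.054]
opening 0.065
[[-0.007  0.997  0.082]
 [ 0.001  0.082 -0.997]
 [-1.    -0.007 -0.002]]
shift cm [-0.3   0.27 -0.06]
turn [1.7989e+02 6.6000e-01 1.7000e-01]
turn [-0.11 -0.11  0.42]
[257.45204971 261.59141164]
```

View pics/w2.png

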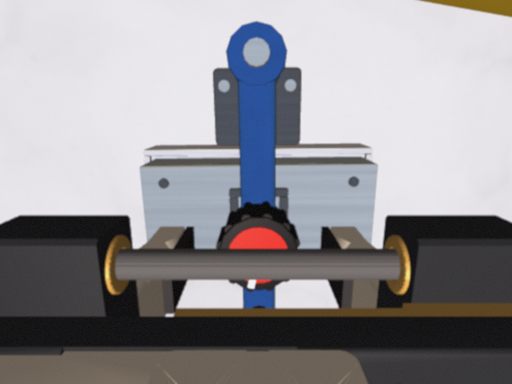

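```bash
python3 - <<'E'
from h import *
w=snap("wrist")
m=mask(w,red,(225,292,215,290)); 
v,u=np.nonzero(m);print(u.min(),u.max(),v.min(),v.max())
print(onz(w,258,250,.114),onz(w,258,v.min(),.114),onz(w,258,v.max(),.114),"pivot",onz(w,256.5,52,.084))
E
```

```text
229 285 228 283
[ 0.48795977 -0.20596958  0.114     ] [ 0.49810601 -0.20512194  0.114     ] [ 0.47201524 -0.20730162  0.114     ] pivot [ 0.5722453 -0.1983199  0.084    ]
```

The knob is centred ahead of the fingers, at about (0.486, -0.206). I'll shift forward 7 mm and up 3 mm, then grip.

Call:
servo_tool:
  deltas:
    - [[0, 0, 0.4], [-0.3, 0.7, -0.1], 6.5]
    - [[0, 0, 0.4], [-0.3, 0.7, -0.1], 6.5]
    - [[0, 0, 0.4], [-0.3, 0.7, -0.1], 3]
    - [[0, 0, 0.4], [-0.3, 0.7, -0.1], 3]
    - [[0, 0, 0.4], [-0.3, 0.7, -0.1], 3]

```text
clock: 4.8
tool_pos: [0.4889, -0.2053, 0.0925]
orientation: [94.0, 89.7, 8.8]
force: [0.7, -0.4, -0.0]
opening: 0.0464
```

Call:
servo_tool:
  deltas:
    - [[0, 0, 0], [0, 0, 0], 3]
    - [[0, 0, 0], [0, 0, 0], 3]
    - [[0, 0, 0], [0, 0, 0], 3]

```text
clock: 5.1
tool_pos: [0.4889, -0.206, 0.0928]
orientation: [82.7, 89.7, -2.5]
force: [0.3, -5.2, 1.1]
opening: 0.0354
```

Call:
servo_tool:
  deltas:
    - [[8, 0, 0], [0, -0.1, 0], 3]
    - [[16, 0, 0], [0, -0.2, 0], 3]
    - [[24, 0, 0], [-0.05, -0.2, 0], 3]
    - [[32, 0, 0], [-0.05, -0.2, 0], 3]
    - [[40, 0, 0], [-0.1, -0.2, 0], 3]

```text
clock: 5.6
tool_pos: [0.4882, -0.2077, 0.0943]
orientation: [105.5, 89.6, -19.9]
force: [3.0, -12.1, -4.9]
opening: 0.0353
```

```bash
python3 - <<'E'
from h import *
st()
E
```

```text
clock 5.6
joint_pos [ -1.744  14.114 -27.908   0.189 -47.553  56.132]
tool_pos [ 0.488 -0.208  0.094]
orientation [105.54   89.553 -19.945]
force [  2.959 -12.083  -4.878]
moment [-4.682 -1.079  0.026]
opening 0.035
[[ 0.007  0.814 -0.58 ]
 [-0.003 -0.58  -0.814]
 [-1.     0.008 -0.002]]
```

Call:
servo_tool:
  deltas:
    - [[8, 0, 0], [0, 0.05, 0.1], 3]
    - [[16, 0, 0], [0, 0.1, 0.15], 3]
    - [[24, 0, 0], [-0.05, 0.1, 0.15], 3]
    - [[32, 0, 0], [-0.05, 0.1, 0.15], 3]
    - [[40, 0, 0], [-0.1, 0.1, 0.15], 3]

```text
clock: 6.1
tool_pos: [0.487, -0.2097, 0.0955]
orientation: [136.1, 89.7, -29.7]
force: [-5.0, -0.8, 4.3]
opening: 0.0355
```

```bash
python3 - <<'E'
from h import *
st()
E
```

```text
clock 6.1
joint_pos [ -1.969  14.063 -27.802   0.212 -47.836  16.024]
tool_pos [ 0.487 -0.21   0.095]
orientation [136.097  89.662 -29.706]
force [-4.976 -0.839  4.313]
moment [-0.233  1.865  0.109]
opening 0.036
[[ 0.005  0.245 -0.969]
 [-0.003 -0.969 -0.245]
 [-1.     0.004 -0.004]]
```

Call:
servo_tool:
  deltas:
    - [[8, 0, 0], [0, -0.1, 0.05], 3]
    - [[16, 0, 0], [0, -0.1, 0.1], 3]
    - [[24, 0, 0], [-0.05, -0.1, 0.1], 3]
    - [[32, 0, 0], [-0.05, -0.1, 0.1], 3]
    - [[40, 0, 0], [-0.1, -0.1, 0.1], 3]

```text
clock: 6.6
tool_pos: [0.4848, -0.2094, 0.0969]
orientation: [160.6, 89.7, -45.5]
force: [-5.0, -0.9, 5.2]
opening: 0.0353
```

```bash
python3 - <<'E'
from h import *
st()
E
```

```text
clock 6.6
joint_pos [ -1.91   13.824 -27.933   0.266 -48.035 -24.376]
tool_pos [ 0.485 -0.209  0.097]
orientation [160.622  89.713 -45.486]
force [-4.952 -0.896  5.19 ]
moment [-0.449  1.563  0.126]
opening 0.035
[[ 0.004 -0.44  -0.898]
 [-0.004 -0.898  0.44 ]
 [-1.     0.002 -0.005]]
```

Call:
servo_tool:
  deltas:
    - [[8, 0, 0], [-0.05, 0, 0.05], 3]
    - [[16, 0, 0], [-0.1, 0, 0.05], 3]
    - [[24, 0, 0], [-0.1, 0, 0.05], 3]
    - [[32, 0, 0], [-0.15, 0, 0.05], 3]
    - [[40, 0, 0], [-0.15, 0, 0.05], 3]

```text
clock: 7.1
tool_pos: [0.4834, -0.2089, 0.0983]
orientation: [-177.1, 89.8, -63.6]
force: [-3.8, 2.4, 5.9]
opening: 0.0352
```

Call:
servo_tool:
  deltas:
    - [[8, 0, 0], [-0.05, 0, 0], 3]
    - [[16, 0, 0], [-0.1, 0, 0], 3]
    - [[22, 0, 0], [-0.1, 0, 0], 3]

```text
clock: 7.4
tool_pos: [0.4824, -0.2085, 0.0989]
orientation: [175.5, 89.9, -93.3]
force: [-2.3, 2.2, 0.4]
opening: 0.0359
```

```bash
python3 - <<'E'
from h import *
st()
E
```

```text
clock 7.4
joint_pos [ -1.85   13.58  -27.913   0.196 -48.511 -87.032]
tool_pos [ 0.482 -0.208  0.099]
orientation [175.478  89.853 -93.274]
force [-2.288  2.181  0.44 ]
moment [0.846 0.622 0.067]
opening 0.036
[[-0.    -1.    -0.022]
 [-0.003 -0.022  1.   ]
 [-1.     0.    -0.003]]
```

Call:
servo_tool:
  deltas:
    - [[7, 0, 0], [-0.05, 0, 0], 3]
    - [[13, 0, 0], [-0.1, 0, 0], 3]
    - [[13, 0, 0], [-0.1, 0, 0], 3]

```text
clock: 7.7
tool_pos: [0.4823, -0.208, 0.0995]
orientation: [179.7, 89.9, -102.2]
force: [2.0, 0.6, -4.4]
opening: 0.0352
```

```bash
python3 - <<'E'
from h import *
st()
w=snap("wrist","w3.png")
m=mask(w,red,(200,300,150,300)); v,u=np.nonzero(m);print(len(u),u.min(),u.max(),v.min(),v.max())
E
```

```text
clock 7.7
joint_pos [  -1.827   13.529  -27.871    0.155  -48.622 -100.116]
tool_pos [ 0.482 -0.208  0.099]
orientation [ 179.661   89.882 -102.18 ]
force [ 2.03   0.638 -4.394]
moment [ 0.137 -0.499 -0.101]
opening 0.035
[[-0.    -0.979  0.205]
 [-0.002  0.205  0.979]
 [-1.     0.    -0.002]]
641 232 282 243 294
```

View pics/w3.png

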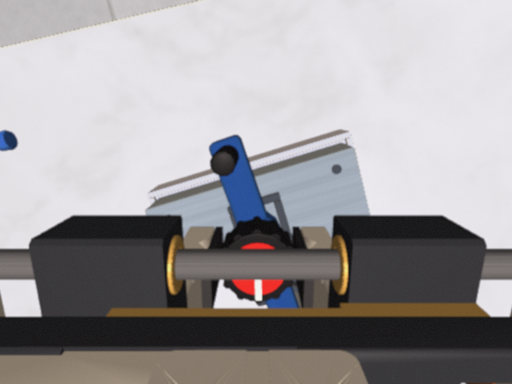

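Call:
servo_tool:
  deltas:
    - [[7, 0, 0], [-0.05, 0, 0], 3]
    - [[12, 0, 0], [-0.05, 0, 0], 3]
    - [[12, 0, 0], [-0.05, 0, 0], 3]

```text
clock: 8.05
tool_pos: [0.4824, -0.2075, 0.0998]
orientation: [-178.8, 89.9, -112.3]
force: [0.5, 5.5, -1.8]
opening: 0.0353
```

```bash
python3 - <<'E'
from h import *
st()
w=snap("wrist")
m=mask(w,red,(200,310,150,310)); c,r=cv2.minEnclosingCircle(cv2.findNonZero(m));k=onz(w,*c,.12)
M=mask(w,lambda r,g,b:(r>170)&(g>150)&(b>150),(int(c[0]-20),int(c[0]+20),int(c[1]-10),int(c[1]+28)));v,u=np.nonzero(M);print(c,len(u),u.mean(),v.mean())
q=onz(w,u.mean(),v.mean(),.12)-k;print(k,"mark yaw",np.degrees(np.arctan2(q[1],q[0])))
E
```

```text
clock 8.05
joint_pos [  -1.788   13.507  -27.834    0.113  -48.69  -111.835]
tool_pos [ 0.482 -0.208  0.1  ]
orientation [-178.782   89.909 -112.33 ]
force [ 0.547  5.458 -1.773]
moment [ 2.026 -0.346  0.5  ]
opening 0.035
[[-0.001 -0.917  0.4  ]
 [-0.001  0.4    0.917]
 [-1.    -0.    -0.002]]
(257.7616882324219, 269.5848693847656) 122 258.6967213114754 287.9590163934426
[ 0.48562776 -0.20833673  0.12      ] mark yaw -20.85711438752754
```

The moment jump to 0.5 N m shows the knob is at its loosening stop. Next I'll release it and go to the peg.

Call:
servo_tool:
  deltas:
    - [[0, 0, 0], [0, 0, 0], 5.5]
    - [[0, 0, 0], [0, 0, 0], 5.5]
    - [[0, 0, 0], [-2, 0, 0], 5.5]
    - [[-8, 0, 0], [-4, 0, 0], 5.5]
    - [[-16, 0, 0], [-5, 0, 0], 5.5]

```text
clock: 8.6
tool_pos: [0.4831, -0.208, 0.1516]
orientation: [-142.7, 89.8, -59.8]
force: [1.2, 1.1, -0.2]
opening: 0.0551
```

```bash
python3 - <<'E'
from h import *
st();delta((.4365,-.212,.14),94.8)
E
```

```text
clock 8.6
joint_pos [ -1.8    10.143 -24.237   0.163 -55.536 -95.311]
tool_pos [ 0.483 -0.208  0.152]
orientation [-142.748   89.842  -59.767]
force [ 1.181  1.141 -0.213]
moment [-0.002 -0.056  0.018]
opening 0.055
[[ 0.001 -0.993  0.122]
 [-0.002  0.122  0.993]
 [-1.    -0.002 -0.002]]
shift cm [ 1.16  4.58 -0.97]
turn [-11.82  -0.14   0.08]
turn [1.6818e+02 1.2000e-01 2.0000e-01]
```

Call:
servo_tool:
  deltas:
    - [[-8, 0, 0], [0, 3, -0.6], 5]
    - [[-11.8, 0, 0], [0, 4.6, -1], 5]
    - [[-11.8, 0, 0], [3, 4.6, -1], 5]
    - [[-11.8, 0, 0], [5.6, 4.6, -1], 5]
    - [[-11.8, 0, 0], [5.6, 4.6, -1], 5]

```text
clock: 9.1
tool_pos: [0.4339, -0.2124, 0.0932]
orientation: [110.8, 89.8, -154.4]
force: [-0.3, -0.5, -0.0]
opening: 0.0502
```

Call:
servo_tool:
  deltas:
    - [[0, 0, 0], [0, 0, 0], 0]
    - [[0, 0, 0], [0, 0, 0], 0]
    - [[0, 0, 0], [0, 0, 0], 0]
    - [[0, 0, 0], [0, 0, 0], 0]
    - [[0, 0, 0], [0, 0, 0], 0]

```text
clock: 9.6
tool_pos: [0.4343, -0.2124, 0.0938]
orientation: [121.2, 89.8, -144.0]
force: [0.1, -0.5, 0.3]
opening: 0.0153
```

```bash
python3 - <<'E'
from h import *
st()
t,r=pose()
piv=np.array([.5712,-.1985])
for da in (16,32,48,64,80):
    a=np.radians(da);c,s=np.cos(a),np.sin(a)
    v=t[:2]-piv; q=piv+np.array([[c,-s],[s,c]])@v
    print(da,q.round(3),np.round(r.inv().apply(np.r_[q-t[:2],0])*100,2))
E
```

```text
clock 9.6
joint_pos [ -2.591  10.332 -33.188   0.162 -46.628 -82.714]
tool_pos [ 0.434 -0.212  0.094]
orientation [ 121.232   89.811 -143.961]
force [ 0.09  -0.496  0.339]
moment [-0.442 -0.018 -0.009]
opening 0.015
[[-0.003 -0.996 -0.084]
 [-0.002 -0.084  0.996]
 [-1.     0.003 -0.002]]
16 [ 0.443 -0.25 ] [ 0.   -0.6  -3.78]
32 [ 0.462 -0.283] [ 0.01 -2.22 -7.25]
48 [ 0.49 -0.31] [  0.    -4.73 -10.14]
64 [ 0.524 -0.328] [ -0.    -7.94 -12.23]
80 [ 0.561 -0.336] [-1.000e-02 -1.161e+01 -1.335e+01]
```

Call:
servo_tool:
  deltas:
    - [[0, 0, 0], [0, 0, 0], 0]
    - [[0, 0, 0], [0, 0, 0], 0]
    - [[0, 0, 0], [0, 0, 0], 0]

```text
clock: 9.9
tool_pos: [0.4343, -0.2124, 0.0938]
orientation: [120.2, 89.8, -144.9]
force: [-0.6, 0.8, -0.7]
opening: 0.011
```

Call:
servo_tool:
  deltas:
    - [[-8, 0, 0], [0, -0.2, -1.9], 0]
    - [[-16, 0, 0], [0, -0.6, -3.8], 0]
    - [[-24, 0, 0], [0, -1.3, -5.6], 0]
    - [[-32, 0, 0], [0, -2.2, -7.2], 0]
    - [[-40, 0, 0], [0, -3.4, -8.8], 0]

```text
clock: 10.4
tool_pos: [0.4756, -0.2977, 0.0938]
orientation: [70.9, 89.8, -154.0]
force: [3.1, 4.9, 0.9]
opening: 0.0111
```

Call:
servo_tool:
  deltas:
    - [[-8, 0, 0], [0, -0.2, -1.9], 0]
    - [[-16, 0, 0], [0, -0.6, -3.8], 0]
    - [[-24, 0, 0], [0, -1.3, -5.6], 0]
    - [[-32, 0, 0], [0, -2.2, -7.2], 0]
    - [[-40, 0, 0], [0, -3.4, -8.8], 0]

```text
clock: 10.9
tool_pos: [0.5624, -0.3357, 0.0938]
orientation: [19.7, 89.8, -164.8]
force: [-1.7, 6.9, 5.4]
opening: 0.0107
```

```bash
python3 - <<'E'
from h import *
st();t,_=pose();print(np.degrees(np.arctan2(t[1]+.1985,t[0]-.5712)),np.hypot(t[1]+.1985,t[0]-.5712))
E
```

```text
clock 10.9
joint_pos [-13.748  24.82  -11.311   0.119 -54.044   9.104]
tool_pos [ 0.562 -0.336  0.094]
orientation [  19.745   89.801 -164.828]
force [-1.654  6.939  5.424]
moment [3.004 0.451 0.018]
opening 0.011
[[-0.003 -0.08  -0.997]
 [-0.001 -0.997  0.08 ]
 [-1.     0.001  0.003]]
-93.6771049385393 0.1374893611213092
```

Call:
servo_tool:
  deltas:
    - [[0, 0, 0], [0, 0, 0], 4]
    - [[0, 0, 0], [0, 0, 0], 4]
    - [[0, 0, 0], [0, 0, 0], 4]
    - [[0, 0, 0], [0, 0, 0], 4]
    - [[0, 0, 0], [-3, 0, 0], 4]

```text
clock: 11.4
tool_pos: [0.5594, -0.3346, 0.12]
orientation: [-6.8, 89.4, 168.5]
force: [-0.5, 1.1, 0.3]
opening: 0.0392
```

Call:
servo_tool:
  deltas:
    - [[0, 0, 0], [-5, 0, 0], 6]
    - [[8, 0, 0], [-10, 0, 4], 7]
    - [[16, 0, 0], [-14, -3, 7], 8.76]
    - [[24, 0, 0], [-14, -6, 8], 8.76]
    - [[32, 0, 0], [-14, -9, 8], 8.76]

```text
clock: 11.9
tool_pos: [0.4869, -0.2382, 0.2648]
orientation: [22.1, 89.7, 165.0]
force: [1.4, 0.5, -0.4]
opening: 0.0747
```

```bash
python3 - <<'E'
from h import *
st();delta((.43,-.206,.26),4.8)
w=snap("wrist","w4.png")
a=snap("scene","s4.png")
print([proj(a,(x,y,0)).round() for x in(.57,.63) for y in(.02,.16)])
E
```

```text
clock 11.9
joint_pos [-5.3750e+00  6.8040e+00 -1.2483e+01 -4.6000e-02 -7.0969e+01 -3.1737e+01]
tool_pos [ 0.487 -0.238  0.265]
orientation [ 22.136  89.74  165.01 ]
force [ 1.418  0.519 -0.392]
moment [ 0.063 -0.149 -0.013]
opening 0.075
[[-0.004 -0.604 -0.797]
 [ 0.001 -0.797  0.604]
 [-1.     0.002  0.004]]
shift cm [0.51 0.87 6.48]
turn [ 1.3807e+02 -1.0000e-02 -3.4000e-01]
turn [-4.193e+01  2.700e-01 -1.000e-02]
[array([253., 208.]), array([225., 240.]), array([236., 200.]), array([208., 231.])]
```

```bash
python3 - <<'E'
from h import *
delta((.486,-.207,.16),4.8)
E
```

```text
shift cm [10.29 -2.26  1.85]
turn [ 1.3826e+02  3.0000e-02 -5.3000e-01]
turn [-4.174e+01  4.200e-01  2.000e-02]
```

Call:
servo_tool:
  deltas:
    - [[-8.5, 0, 0], [2, -1, 1], 8.76]
    - [[-17, 0, 0], [4, -2, 2], 8.76]
    - [[-25.5, 0, 0], [7, -2.4, 2], 8.76]
    - [[-34, 0, 0], [9, -2.4, 2], 8.76]
    - [[-42, 0.3, 0], [10, -2.4, 2], 8.76]

```text
clock: 12.5
tool_pos: [0.4843, -0.205, 0.1607]
orientation: [-20.5, 89.7, 164.9]
force: [-0.1, -0.1, -0.1]
opening: 0.0874
```

```bash
python3 - <<'E'
from h import *
st();delta((.486,-.207,.036),4.8)
w=snap("wrist","w5.png")
E
```

```text
clock 12.5
joint_pos [ -1.603   9.862 -23.141  -0.078 -57.271   7.114]
tool_pos [ 0.484 -0.205  0.161]
orientation [-20.542  89.719 164.927]
force [-0.062 -0.144 -0.132]
moment [0.019 0.136 0.049]
opening 0.087
[[-0.005  0.095 -0.995]
 [ 0.001 -0.995 -0.095]
 [-1.    -0.002  0.005]]
shift cm [12.47  0.24 -0.2 ]
turn [-1.7933e+02 -1.5000e-01  4.1000e-01]
turn [0.67 0.26 0.1 ]
```

View pics/w5.png

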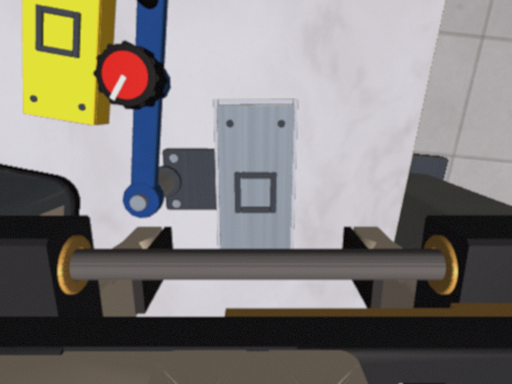

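The arm is aside, with the knob at (130,75), the yellow decoy at its left, and the cover ring centred at (256,192).

```bash
python3 - <<'E'
from h import *
w=snap("wrist")
print("ring",onz(w,256,192,.062),"end corners",onz(w,217,100,.058),onz(w,295,100,.058),"pivot",onz(w,138,203,.084),"knob",onz(w,130,75,.12))
E
```

```text
ring [ 0.48348125 -0.20745716  0.062     ] end corners [ 0.52029744 -0.27528784  0.058     ] [ 0.461159  -0.2814274  0.058    ] pivot [ 0.57015308 -0.19569243  0.084     ] knob [ 0.56342379 -0.28273451  0.12      ]
```

Call:
servo_tool:
  deltas:
    - [[0, 0, 0], [4, 0.3, 0], 8.76]
    - [[0, 0.3, 0], [8, 0.3, 0], 8.76]
    - [[0, 0.3, 0], [11, 0.3, 0], 8.76]
    - [[0, 0.3, 0], [12.4, 0.3, 0], 8.76]
    - [[0, 0.3, 0], [12.4, 0.3, 0], 8.76]

```text
clock: 13.1
tool_pos: [0.4826, -0.2082, 0.0357]
orientation: [-33.1, 89.8, 151.9]
force: [0.8, 0.3, 0.6]
opening: 0.0878
```

Call:
servo_tool:
  deltas:
    - [[0, 0, 0], [0, 0, 0], 5]
    - [[0, 0, 0], [0, 0, 0], 5]
    - [[0, 0, 0], [0, 0, 0], 5]
    - [[0, 0, 0], [0, 0, 0], 5]
    - [[0, 0, 0], [0, 0, 0], 5]

```text
clock: 13.6
tool_pos: [0.484, -0.2082, 0.0368]
orientation: [-76.8, 89.9, 108.2]
force: [1.0, 1.1, 4.0]
opening: 0.0598
```

```bash
python3 - <<'E'
from h import *
st()
E
```

```text
clock 13.6
joint_pos [ -2.003  18.614 -31.13   -0.139 -40.289   7.115]
tool_pos [ 0.484 -0.208  0.037]
orientation [-76.759  89.904 108.247]
force [1.037 1.071 4.035]
moment [ 0.518 -0.492 -0.021]
opening 0.06
[[-0.001  0.087 -0.996]
 [ 0.002 -0.996 -0.087]
 [-1.    -0.002  0.   ]]
```

Call:
servo_tool:
  deltas:
    - [[0, 0, 0], [-1, 0, 0], 5]
    - [[0, 0, 0], [-3, 0, 0], 5]
    - [[0, 0, 0], [-5, 0, 0], 5]
    - [[0, 0, 0], [-8, 0, 0], 5]
    - [[0, 0, 0], [-11, 0, 0], 5]

```text
clock: 14.1
tool_pos: [0.4826, -0.2083, 0.1476]
orientation: [-37.9, 89.8, 147.1]
force: [-0.0, -1.2, -2.8]
opening: 0.0599
```

```bash
python3 - <<'E'
from h import *
st();delta((.570,-.045,.15),5)
E
```

```text
clock 14.1
joint_pos [ -2.026  10.559 -24.186  -0.134 -55.44    7.086]
tool_pos [ 0.483 -0.208  0.148]
orientation [-37.861  89.784 147.123]
force [-0.049 -1.205 -2.813]
moment [-0.004 -0.084  0.018]
opening 0.06
[[-0.003  0.087 -0.996]
 [ 0.002 -0.996 -0.087]
 [-1.    -0.002  0.003]]
shift cm [ -0.24 -15.51 -10.12]
turn [179.98   0.21  -0.27]
turn [-0.02  0.17  0.13]
```

Call:
servo_tool:
  deltas:
    - [[0, 0, 0], [0, -4, -2.5], 5]
    - [[0, 0, 0], [0, -8, -5], 5]
    - [[0, 0, 0], [0, -12, -7.7], 5]
    - [[0, 0, 0], [0, -15.5, -10.1], 5]
    - [[0, 0, 0], [0, -15.5, -10.1], 5]

```text
clock: 14.6
tool_pos: [0.5714, -0.0413, 0.1477]
orientation: [-40.3, 89.8, 144.9]
force: [-1.0, -0.6, -3.5]
opening: 0.0597
```

```bash
python3 - <<'E'
from h import *
st()
s=snap("scene","s6.png");w=snap("wrist","w6.png")
cv2.imwrite("pics/m6.png",np.hstack([cv2.resize(s["image"][100:240,190:360,::-1],(400,330)),cv2.resize(w["image"][...,::-1],(400,330))]))
E
```

```text
clock 14.6
joint_pos [ 15.3    14.817 -18.424  -0.205 -56.902 -10.002]
tool_pos [ 0.571 -0.041  0.148]
orientation [-40.316  89.777 144.869]
force [-0.999 -0.572 -3.532]
moment [-0.07   0.269 -0.011]
opening 0.06
[[-0.003  0.09  -0.996]
 [ 0.002 -0.996 -0.09 ]
 [-1.    -0.003  0.003]]
```

View pics/m6.png

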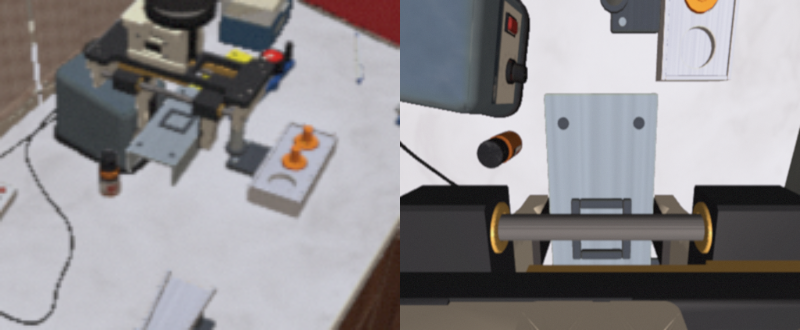

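Two pucks, in the middle and -y cavities; the +y cavity is empty. The cover is held level, so I'll lower it here.

Call:
servo_tool:
  deltas:
    - [[0, 0, 0], [4, 0, 0.5], 5]
    - [[0, 0.2, 0.2], [8, 0, 0.5], 5]
    - [[0, 0.2, 0.2], [11, 0, 0.5], 5]
    - [[0, 0.2, 0.2], [12.8, 0, 0.5], 5]
    - [[0, 0.2, 0.2], [12.8, 0, 0.5], 5]

```text
clock: 15.2
tool_pos: [0.5601, -0.0459, 0.0167]
orientation: [12.5, 89.5, -162.5]
force: [-0.9, -0.4, -2.6]
opening: 0.0601
```

```bash
python3 - <<'E'
from h import *
st()
E
```

```text
clock 15.2
joint_pos [ 1.5282e+01  2.3109e+01 -2.7338e+01  2.9000e-02 -4.0038e+01 -1.0341e+01]
tool_pos [ 0.56  -0.046  0.017]
orientation [  12.538   89.515 -162.499]
force [-0.857 -0.388 -2.625]
moment [-0.031  0.207  0.005]
opening 0.06
[[-0.008  0.087 -0.996]
 [-0.003 -0.996 -0.087]
 [-1.     0.002  0.008]]
```

Call:
servo_tool:
  deltas:
    - [[0, 0.45, -0.2], [0.3, 0, 0], 5]
    - [[0, 0.45, -0.2], [0.5, 0, 0], 5]
    - [[0, 0.45, -0.2], [0.6, 0, 0], 5]
    - [[0, 0.45, -0.2], [0.65, 0, 0], 5]

```text
clock: 15.6
tool_pos: [0.5606, -0.0459, 0.0111]
orientation: [-120.3, 89.9, 64.7]
force: [-0.4, -0.8, -2.1]
opening: 0.06
```

```bash
python3 - <<'E'
from h import *
st()
E
```

```text
clock 15.6
joint_pos [ 15.188  23.378 -27.883  -0.148 -38.66  -10.114]
tool_pos [ 0.561 -0.046  0.011]
orientation [-120.308   89.878   64.651]
force [-0.414 -0.813 -2.127]
moment [ 0.029  0.145 -0.015]
opening 0.06
[[ 0.001  0.086 -0.996]
 [ 0.002 -0.996 -0.086]
 [-1.    -0.002 -0.001]]
```

Call:
servo_tool:
  deltas:
    - [[0, 0, 0], [0.1, 0, 0], 5]
    - [[0, 0, 0], [0.2, 0, 0], 5]
    - [[0, 0, 0], [0.25, 0, 0], 5]

```text
clock: 15.9
tool_pos: [0.5607, -0.0459, 0.0107]
orientation: [-137.6, 89.9, 47.4]
force: [-9.1, 1.8, 24.0]
opening: 0.0597
```

Call:
servo_tool:
  deltas:
    - [[0, 0, 0], [-0.1, 0, 0], 7.5]
    - [[0, 0, 0], [-0.1, 0, 0], 7.5]
    - [[0, 0, 0], [-0.1, 0, 0], 7.5]
    - [[0, 0, 0], [-0.1, 0, 0], 7.5]
    - [[0, 0, 0], [-3, 0, 0], 7.5]

```text
clock: 16.4
tool_pos: [0.558, -0.0464, 0.0376]
orientation: [-9.0, 89.7, 175.9]
force: [-0.1, -0.6, -0.6]
opening: 0.0749
```

Call:
servo_tool:
  deltas:
    - [[0, 0, 0], [-5, 0, 0], 7.5]
    - [[0, 0, 0], [-10, 0, 0], 7.5]
    - [[0, 0, 0], [-14, 0, 0], 7.5]
    - [[8, 0, 0], [-18, 4, 3], 6]
    - [[16, 0, 0], [-20, 6, 6], 6]

```text
clock: 16.9
tool_pos: [0.5081, -0.1091, 0.237]
orientation: [9.5, 89.8, 178.2]
force: [-0.1, -1.0, 1.5]
opening: 0.0646
```

```bash
python3 - <<'E'
from h import *
st();delta((.47,-.16,.22),95)
E
```

```text
clock 16.9
joint_pos [ 9.5060e+00  5.5700e+00 -1.7589e+01 -4.9000e-02 -6.7067e+01 -2.0744e+01]
tool_pos [ 0.508 -0.109  0.237]
orientation [  9.455  89.77  178.197]
force [-0.099 -0.956  1.455]
moment [-0.119  0.039 -0.009]
opening 0.065
[[-0.004 -0.195 -0.981]
 [ 0.    -0.981  0.195]
 [-1.     0.001  0.004]]
shift cm [1.72 5.73 2.73]
turn [73.74  0.17 -0.18]
turn [-106.26    0.19    0.18]
```

```bash
python3 - <<'E'
from h import *
w=snap("wrist","w7.png")
m=mask(w,lambda r,g,b:(r>180)&(g>60)&(g<190)&(b<90)&(r-b>110),(0,512,0,240))
n,l,s,c=cv2.connectedComponentsWithStats(m)
for i in range(1,n):
    if s[i,4]>30: print(s[i],c[i],onz(w,*c[i],.03))
E
```

```text
[231  16  31  35 819] [246.37240537  32.8046398 ] [ 0.48885377 -0.25179907  0.03      ]
[245  62  29  33 749] [258.9599466   77.79439252] [ 0.48466643 -0.20665608  0.03      ]
```

View pics/w7.png

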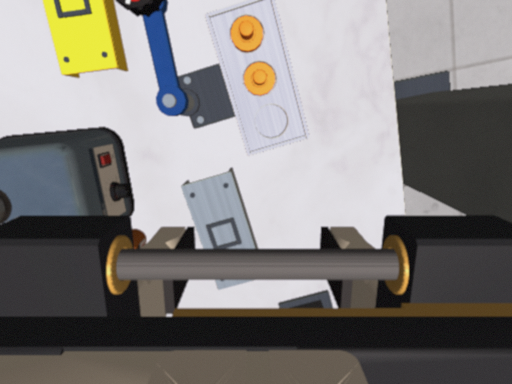

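```bash
python3 - <<'E'
from h import *
delta((.48,.23,.26),6)
E
```

```text
shift cm [ -1.87 -33.     9.45]
turn [ 1.6213e+02 -3.0000e-02 -5.0000e-02]
turn [-17.87   0.04  -0.02]
```

Call:
servo_tool:
  deltas:
    - [[-8, 0, 0], [-1.8, -5, 1.5], 6]
    - [[-17.9, 0, 0], [-1.8, -10, 3], 6]
    - [[-17.9, 0, 0], [-1.8, -33, 9.4], 6]
    - [[-17.9, 0, 0], [-1.8, -33, 9.4], 6]
    - [[-17.9, 0, 0], [-1.8, -33, 9.4], 6]

```text
clock: 17.45
tool_pos: [0.4861, 0.137, 0.2594]
orientation: [-34.9, 90.0, 151.1]
force: [2.1, 1.3, -0.1]
opening: 0.0599
```

Call:
servo_tool:
  deltas:
    - [[0, 0, 0], [0, -11, 0], 6]
    - [[0, 0, 0], [0, -11, 0], 6]
    - [[0, 0, 0], [0, -11, 0], 6]

```text
clock: 17.75
tool_pos: [0.4739, 0.2504, 0.2588]
orientation: [-26.5, 90.0, 159.8]
force: [-0.6, -0.7, -0.1]
opening: 0.0605
```

```bash
python3 - <<'E'
from h import *
st();w=snap("wrist","w8.png")
E
```

```text
clock 17.75
joint_pos [ 4.8805e+01  6.2470e+00 -1.3935e+01 -2.4000e-02 -6.9826e+01 -4.2574e+01]
tool_pos [0.474 0.25  0.259]
orientation [-26.459  89.976 159.764]
force [-0.615 -0.696 -0.069]
moment [-0.084  0.147  0.046]
opening 0.061
[[-0.     0.108 -0.994]
 [ 0.    -0.994 -0.108]
 [-1.    -0.     0.   ]]
```

View pics/w8.png

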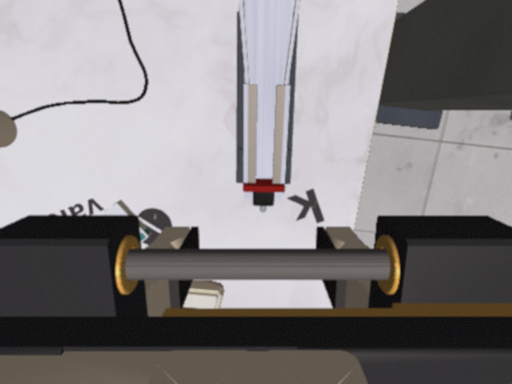

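The chute: slot upper end centred at (266.5,85), lower end at (265.5,182), and the red stop at (264,187).

```bash
python3 - <<'E'
from h import *
w=snap("wrist"); im=w["image"].astype(int)
for v in (95,120,150,170): print(v,[ (u,tuple(im[v,u])) for u in range(236,300,2)] if v==120 else '')
A=onz(w,266.5,85,.0545);B=onz(w,265.5,182,.035);print(A,B,np.linalg.norm((A-B)[:2]),np.degrees(np.arctan2(*(B-A)[1::-1])))
# red stop extents
m=mask(w,lambda r,g,b:(r>90)&(g<50)&(b<50),(225,305,170,200));v,u=np.nonzero(m);print(u.min(),u.max(),v.min(),v.max(),u.mean());print("stop top mid",onz(w,u.mean(),v.min(),.044))
E
```

```text
95 
120 [(236, (np.int64(143), np.int64(140), np.int64(144))), (238, (np.int64(68), np.int64(73), np.int64(79))), (240, (np.int64(72), np.int64(75), np.int64(83))), (242, (np.int64(82), np.int64(84), np.int64(93))), (244, (np.int64(187), np.int64(189), np.int64(203))), (246, (np.int64(198), np.int64(199), np.int64(215))), (248, (np.int64(174), np.int64(167), np.int64(165))), (250, (np.int64(167), np.int64(156), np.int64(148))), (252, (np.int64(169), np.int64(158), np.int64(148))), (254, (np.int64(168), np.int64(157), np.int64(149))), (256, (np.int64(165), np.int64(157), np.int64(158))), (258, (np.int64(192), np.int64(193), np.int64(209))), (260, (np.int64(201), np.int64(201), np.int64(217))), (262, (np.int64(198), np.int64(198), np.int64(214))), (264, (np.int64(200), np.int64(200), np.int64(216))), (266, (np.int64(200), np.int64(200), np.int64(215))), (268, (np.int64(198), np.int64(199), np.int64(215))), (270, (np.int64(198), np.int64(199), np.int64(215))), (272, (np.int64(197), np.int64(197), np.int64(215))), (274, (np.int64(178), np.int64(176), np.int64(188))), (276, (np.int64(166), np.int64(156), np.int64(147))), (278, (np.int64(168), np.int64(157), np.int64(149))), (280, (np.int64(171), np.int64(158), np.int64(151))), (282, (np.int64(172), np.int64(161), np.int64(154))), (284, (np.int64(190), np.int64(189), np.int64(201))), (286, (np.int64(198), np.int64(199), np.int64(215))), (288, (np.int64(146), np.int64(147), np.int64(153))), (290, (np.int64(66), np.int64(70), np.int64(78))), (292, (np.int64(96), np.int64(98), np.int64(103))), (294, (np.int64(195), np.int64(191), np.int64(196))), (296, (np.int64(201), np.int64(195), np.int64(200))), (298, (np.int64(203), np.int64(198), np.int64(203)))]
150 
170 
[0.47301265 0.15706248 0.0545    ] [0.46108492 0.2647996  0.035     ] 0.10839537335472865 96.3175676502467
244 283 185 192 263.5
stop top mid [0.46345141 0.26671021 0.044     ]
```

```bash
python3 - <<'E'
from h import *
delta((.4847,-.2067,.12),185)
E
```

```text
shift cm [13.89 45.33  3.84]
turn [ 1.2   0.06 -0.03]
turn [-1.788e+02  5.000e-02  9.000e-02]
```

Call:
servo_tool:
  deltas:
    - [[0, 0, 0], [0, 5, 0.4], 6]
    - [[1.2, 0, 0], [2, 10, 1], 5]
    - [[1.2, 0, 0], [5, 45.3, 3.8], 4]
    - [[1.2, 0, 0], [5, 45.3, 3.8], 4]
    - [[1.2, 0, 0], [5, 45.3, 3.8], 4]

```text
clock: 18.35
tool_pos: [0.4783, -0.0009, 0.2272]
orientation: [41.2, 89.9, -133.9]
force: [1.4, 0.4, -0.0]
opening: 0.041
```

Call:
servo_tool:
  deltas:
    - [[0, 0, 0], [0, 22, 2], 4]
    - [[0, 0, 0], [0, 22, 2], 4]
    - [[0, 0, 0], [0, 22, 2], 4]
    - [[0, 0, 0], [0, 22, 2], 4]
    - [[0, 0, 0], [0, 22, 2], 4]

```text
clock: 18.85
tool_pos: [0.4757, -0.2262, 0.2272]
orientation: [35.9, 89.9, -139.3]
force: [0.6, 1.2, 0.4]
opening: 0.04
```

```bash
python3 - <<'E'
from h import *
st();delta((.4847,-.2067,.06),185)
w=snap("wrist")
m=mask(w,lambda r,g,b:(r>180)&(g>60)&(g<190)&(b<90)&(r-b>110),(0,512,0,384))
n,l,s,c=cv2.connectedComponentsWithStats(m)
for i in range(1,n):
    if s[i,4]>30: print(s[i],c[i],onz(w,*c[i],.03))
E
```

```text
clock 18.85
joint_pos [ -4.026   6.541 -17.852   0.067 -65.669   8.765]
tool_pos [ 0.476 -0.226  0.227]
orientation [  35.909   89.913 -139.324]
force [0.626 1.229 0.369]
moment [ 0.078  0.024 -0.016]
opening 0.04
[[-0.001  0.083 -0.997]
 [-0.001 -0.997 -0.083]
 [-1.     0.001  0.001]]
shift cm [16.72 -1.88 -1.08]
turn [-0.23  0.07 -0.05]
turn [ 1.7977e+02 -8.0000e-02 -1.1000e-01]
[231 133  30  30 673] [245.71173848 147.99702823] [ 0.48898694 -0.25245649  0.03      ]
[233 175  28  28 609] [246.63382594 188.71921182] [ 0.48458928 -0.20749357  0.03      ]
[158 249   5  19  50] [160.34 257.4 ] [ 0.57945501 -0.11638202  0.03      ]
[353 250   4  16  33] [354.45454545 257.96969697] [ 0.35166788 -0.13442891  0.03      ]
[350 274   7  19  60] [353.55 284.4 ] [ 0.34734676 -0.1001183   0.03      ]
[158 276   7  17  54] [161.14814815 285.55555556] [ 0.57809856 -0.07960493  0.03      ]
```

Call:
servo_tool:
  deltas:
    - [[0, 0, 0], [3, -1.85, -1], 4]
    - [[0, 0, 0], [7.5, -1.85, -1], 4]
    - [[0, 0, 0], [12, -1.85, -1], 4]
    - [[0, 0, 0], [15.5, -1.85, -1], 4]
    - [[0, 0, 0], [16, -1.85, -1], 4]

```text
clock: 19.4
tool_pos: [0.4799, -0.209, 0.0631]
orientation: [-1.6, 89.5, -177.0]
force: [0.2, -0.6, 0.4]
opening: 0.0403
```

```bash
python3 - <<'E'
from h import *
delta((.4847,-.207,.032),185)
E
```

```text
shift cm [ 3.1  -0.16 -0.53]
turn [-0.37  0.55  0.02]
turn [ 1.7962e+02  3.0000e-02 -8.6000e-01]
```

Call:
servo_tool:
  deltas:
    - [[0, 0.5, 0], [0, -0.2, -0.5], 4]
    - [[0, 0.5, 0], [2, -0.2, -0.5], 4]
    - [[0, 0.5, 0], [3.1, -0.2, -0.5], 4]
    - [[0, 0.5, 0], [3.1, -0.2, -0.5], 0.5]
    - [[0, 0.5, 0], [3.1, -0.2, -0.5], 0.5]

```text
clock: 19.9
tool_pos: [0.4851, -0.2068, 0.0331]
orientation: [159.8, 90.0, -15.6]
force: [-0.0, 1.0, -0.6]
opening: 0.0294
```

Call:
servo_tool:
  deltas:
    - [[0, 0, 0], [0, 0, 0], 0.5]
    - [[0, 0, 0], [0, 0, 0], 0.5]
    - [[0, 0, 0], [0, 0, 0], 0.5]

```text
clock: 20.2
tool_pos: [0.4859, -0.2069, 0.0342]
orientation: [164.1, 89.9, -11.2]
force: [-1.3, 0.9, 6.9]
opening: 0.0129
```

```bash
python3 - <<'E'
from h import *
st();delta((.4847,-.207,.032),185)
E
```

```text
clock 20.2
joint_pos [-1.7510e+00  1.8832e+01 -3.1345e+01  3.2000e-02 -3.9700e+01  6.3920e+00]
tool_pos [ 0.486 -0.207  0.034]
orientation [164.104  89.875 -11.23 ]
force [-1.294  0.91   6.893]
moment [ 0.333  0.375 -0.006]
opening 0.013
[[ 0.002  0.081 -0.997]
 [-0.    -0.997 -0.081]
 [-1.     0.001 -0.002]]
shift cm [0.22 0.   0.12]
turn [-0.33 -0.12 -0.03]
turn [ 1.7967e+02 -5.0000e-02  1.9000e-01]
```

Call:
servo_tool:
  deltas:
    - [[0, 0, 0], [-1, 0, 0], 0.5]
    - [[0, 0, 0], [-3, 0, 0], 0.5]
    - [[0, 0, 0], [-6, 0, 0], 0.5]
    - [[0, 0, 0], [-10, 0, 0], 0.5]
    - [[0, 0, 0], [-13, 0, 0], 0.5]

```text
clock: 20.7
tool_pos: [0.4858, -0.207, 0.1671]
orientation: [162.5, 89.8, -12.8]
force: [0.7, 0.2, 0.1]
opening: 0.013
```

```bash
python3 - <<'E'
from h import *
st();w=snap("wrist","w9.png")
t,r=pose()
d=np.array([-.1045,.9945,0])
E=np.array([.4772,.122,.044]); n=np.array([*(np.sin(np.radians(10))*d[:2]),np.cos(np.radians(10))])
T=E+n*.0182; print("target TCP",T, "above", T+n*.03); delta(T+np.array([0,0,.06]),186)
E
```

```text
clock 20.7
joint_pos [-1.7460e+00  9.3990e+00 -2.2841e+01  5.1000e-02 -5.7543e+01  6.3980e+00]
tool_pos [ 0.486 -0.207  0.167]
orientation [162.497  89.778 -12.824]
force [0.743 0.219 0.127]
moment [-0.032 -0.032  0.053]
opening 0.013
[[ 0.004  0.082 -0.997]
 [-0.001 -0.997 -0.082]
 [-1.     0.001 -0.004]]
target TCP [0.47686974 0.12514301 0.0619235 ] above [0.47632535 0.13032381 0.09146773]
shift cm [  4.9  -33.28  -1.55]
turn [-1.27 -0.58 -0.21]
turn [178.73  -0.32   0.91]
```

Call:
servo_tool:
  deltas:
    - [[0, 0, 0], [0, -4, 0], 0.5]
    - [[-1.2, -0.4, 0], [0, -9, -0.5], 0.5]
    - [[-1.2, -0.4, 0], [0, -14, -1], 0.5]
    - [[-1.2, -0.4, 0], [0, -19, -1.5], 0.5]
    - [[-1.2, -0.4, 0], [0, -24, -1.5], 0.5]

```text
clock: 21.25
tool_pos: [0.4834, 0.0339, 0.172]
orientation: [141.6, 89.7, -32.5]
force: [1.3, -0.5, -1.0]
opening: 0.013
```

Call:
servo_tool:
  deltas:
    - [[0, 0, 2], [0, -4, 0], 0.5]
    - [[0, 0, 6], [1, -9, 0], 0.5]
    - [[0, 0, 10], [2, -9, 0], 0.5]
    - [[0, 0, 10], [3, -9, 0], 0.5]
    - [[0, 0, 10], [3, -9, 0], 0.5]

```text
clock: 21.75
tool_pos: [0.473, 0.1232, 0.1404]
orientation: [90.5, 79.8, -83.6]
force: [-0.1, -0.9, 0.4]
opening: 0.013
```

```bash
cat >> h.py <<'E'
d=np.array([-.1045,.9945,0]); EN=np.array([.4772,.122,.044]); s10,c10=np.sin(np.radians(10)),np.cos(np.radians(10))
n=np.array([d[0]*s10,d[1]*s10,c10]); dn=d*c10-np.array([0,0,s10])
def chute(along,up,off=0):
    """delta to a TCP point: along slope from entry, up the normal, tool normal to the floor"""
    T=EN+dn*along+n*up; t,r=pose(); z=-np.cross(n,dn)*-1; z=np.cross(-n,-dn)
    print("target",T.round(4),"shift",np.round(r.inv().apply(T-t)*100,2),"turn",np.round((r.inv()*R.from_matrix(np.c_[-n,-dn,z])).as_rotvec(degrees=True),2))
E
python3 - <<'E'
from h import *
st();chute(0,.0182);chute(0,.03)
E
```

```text
clock 21.75
joint_pos [ 44.279   9.101 -32.031   9.787 -55.576 -44.307]
tool_pos [0.473 0.123 0.14 ]
orientation [ 90.455  79.773 -83.558]
force [-0.067 -0.907  0.412]
moment [ 0.574  0.204 -0.057]
opening 0.013
[[ 0.02   0.103 -0.995]
 [-0.176 -0.979 -0.104]
 [-0.984  0.178 -0.001]]
target [0.4769 0.1251 0.0619] shift [ 7.7  -1.55 -0.4 ] turn [-0.02 -0.08 -0.23]
target [0.4767 0.1272 0.0735] shift [ 6.52 -1.54 -0.4 ] turn [-0.02 -0.08 -0.23]
```

Call:
servo_tool:
  deltas:
    - [[0, 0, 0], [2, -1.5, -0.4], 0.5]
    - [[0, 0, 0], [4, -1.5, -0.4], 0.5]
    - [[0, 0, 0], [6, -1.5, -0.4], 0.5]
    - [[0, 0, 0], [6.5, -1.5, -0.4], 0.5]
    - [[0, 0, 0], [6.5, -1.5, -0.4], 0.5]

```text
clock: 22.25
tool_pos: [0.4768, 0.1255, 0.0739]
orientation: [90.3, 79.8, -83.9]
force: [0.8, 0.0, -0.1]
opening: 0.0127
```

```bash
python3 - <<'E'
from h import *
st();chute(0,.0182)
a=snap("scene");b=snap("side")
cv2.imwrite("pics/m10.png",np.hstack([cv2.resize(x["image"][v:v+80,u:u+80,::-1],(400,400),interpolation=cv2.INTER_CUBIC) for x,u,v in((a,225,195),(b,220,190))]))
E
```

```text
clock 22.25
joint_pos [ 44.026  14.372 -36.414  11.219 -46.092 -46.435]
tool_pos [0.477 0.126 0.074]
orientation [ 90.26   79.769 -83.871]
force [ 0.834  0.013 -0.125]
moment [ 0.648  0.13  -0.012]
opening 0.013
[[ 0.019  0.101 -0.995]
 [-0.177 -0.979 -0.102]
 [-0.984  0.178 -0.001]]
target [0.4769 0.1251 0.0619] shift [ 1.19 -0.18  0.  ] turn [-0.13 -0.02 -0.23]
```

View pics/m10.png

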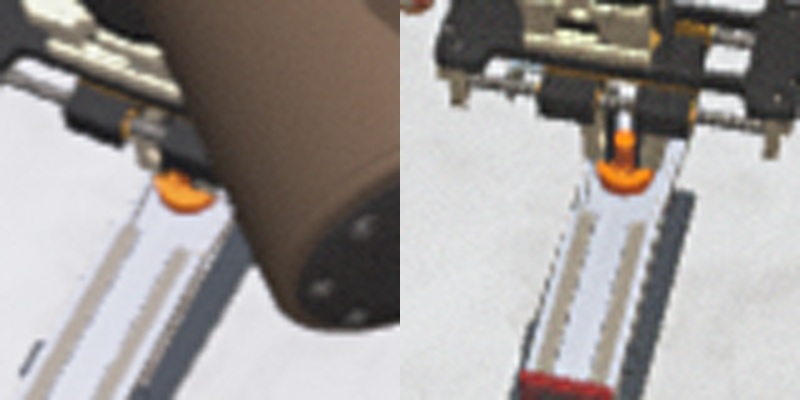

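The puck is centred over the open channel and upright, so I'll lower it.

Call:
servo_tool:
  deltas:
    - [[0, 0, 0], [0.5, -0.1, 0], 0.5]
    - [[0, 0, 0], [0.9, -0.1, 0], 0.5]
    - [[0, 0, 0], [1.1, -0.1, 0], 0.5]
    - [[0, 0, 0], [1.15, -0.1, 0], 0.5]

```text
clock: 22.75
tool_pos: [0.4774, 0.1255, 0.0632]
orientation: [90.8, 79.8, -83.3]
force: [0.7, -0.1, -0.2]
opening: 0.0126
```

```bash
python3 - <<'E'
from h import *
st();chute(0,.0182)
E
```

```text
clock 22.75
joint_pos [ 43.96   15.236 -37.21   11.611 -44.351 -46.829]
tool_pos [0.477 0.126 0.063]
orientation [ 90.777  79.819 -83.295]
force [ 0.653 -0.12  -0.192]
moment [ 0.653  0.231 -0.075]
opening 0.013
[[ 0.021  0.101 -0.995]
 [-0.176 -0.979 -0.103]
 [-0.984  0.177 -0.002]]
target [0.4769 0.1251 0.0619] shift [0.13 0.01 0.06] turn [-0.08 -0.12 -0.18]
```

Call:
servo_tool:
  deltas:
    - [[0, 0, 0], [0.1, 0, 0], 0.5]
    - [[0, 0, 0], [0.2, 0, 0], 0.5]
    - [[0, 0, 0], [0.25, 0, 0], 0.5]

```text
clock: 23.05
tool_pos: [0.4776, 0.1252, 0.0609]
orientation: [90.8, 79.8, -83.2]
force: [-2.8, 0.1, 8.3]
opening: 0.0133
```

Call:
servo_tool:
  deltas:
    - [[0, 0, 0], [-0.1, 0, 0], 3]
    - [[0, 0, 0], [-0.1, 0, 0], 3]
    - [[0, 0, 0], [-0.1, 0, 0], 3]
    - [[0, 0, 0], [-2.5, 0, 0], 3]
    - [[0, 0, 0], [-4, 0, 0], 3]

```text
clock: 23.55
tool_pos: [0.4769, 0.1323, 0.1011]
orientation: [90.8, 79.8, -83.2]
force: [-0.5, 0.2, 0.2]
opening: 0.0299
```

Call:
servo_tool:
  deltas:
    - [[0, 0, 0], [-0.5, 3.2, 0], 0]
    - [[0, 0, 0], [-0.5, 3.2, 0], 0]
    - [[0, 0, 0], [-0.5, 3.2, 0], 0]
    - [[0, 0, 0], [-0.5, 3.2, 0], 0]

```text
clock: 23.95
tool_pos: [0.48, 0.102, 0.1114]
orientation: [90.8, 79.8, -83.3]
force: [0.2, 0.6, -1.7]
opening: 0.004
```

```bash
python3 - <<'E'
from h import *
st();chute(-.03,.022)
b=snap("side"); cv2.imwrite("pics/m11.png",cv2.resize(b["image"][170:290,200:320,::-1],(480,480),interpolation=cv2.INTER_CUBIC))
E
```

```text
clock 23.95
joint_pos [ 41.718  10.963 -34.606  10.791 -50.824 -43.071]
tool_pos [0.48  0.102 0.111]
orientation [ 90.798  79.797 -83.259]
force [ 0.242  0.571 -1.676]
moment [0.59  0.187 0.013]
opening 0.004
[[ 0.021  0.102 -0.995]
 [-0.176 -0.979 -0.104]
 [-0.984  0.177 -0.002]]
target [0.4799 0.0964 0.0709] shift [ 4.09 -0.17  0.08] turn [-0.07 -0.13 -0.2 ]
```

View pics/m11.png

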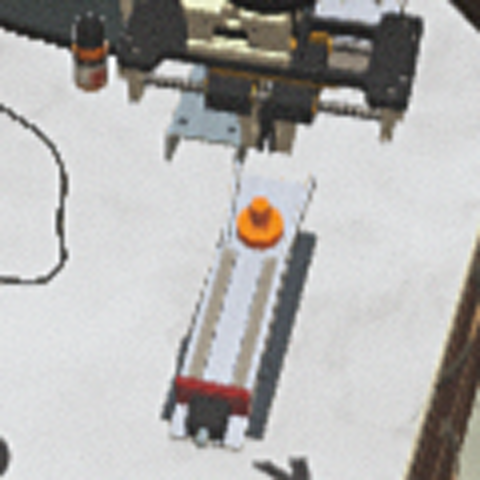

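Call:
servo_tool:
  deltas:
    - [[0, 0, 0], [2, -0.1, 0], 0]
    - [[0, 0, 0], [3.5, -0.1, 0], 0]
    - [[0, 0, 0], [4, -0.1, 0], 0]
    - [[0, -0.1, -0.2], [4.05, -1, 0], 0]
    - [[0, -0.1, -0.2], [4.05, -2.5, 0], 0]

```text
clock: 24.5
tool_pos: [0.4785, 0.1202, 0.0673]
orientation: [90.2, 80.0, -83.9]
force: [-0.8, 0.2, 0.1]
opening: 0.0002
```

```bash
python3 - <<'E'
from h import *
st();chute(.06,.022)
E
```

```text
clock 24.5
joint_pos [ 43.263  14.821 -36.937  11.317 -44.879 -45.855]
tool_pos [0.478 0.12  0.067]
orientation [ 90.238  79.999 -83.859]
force [-0.83   0.161  0.14 ]
moment [0.704 0.086 0.004]
opening 0.0
[[ 0.019  0.101 -0.995]
 [-0.173 -0.98  -0.103]
 [-0.985  0.174 -0.001]]
target [0.4706 0.1846 0.0552] shift [ 0.06 -6.6   0.12] turn [-0.1  -0.02 -0.  ]
```

Call:
servo_tool:
  deltas:
    - [[0, 0, 0], [0, -1.3, 0], 0]
    - [[0, 0, 0], [0, -2.6, 0], 0]
    - [[0, 0, 0], [0, -3.9, 0.1], 0]
    - [[0, 0, 0], [0, -5.2, 0.1], 0]
    - [[0, 0, 0], [0, -6.6, 0.1], 0]

```text
clock: 25.0
tool_pos: [0.4706, 0.186, 0.0557]
orientation: [90.3, 80.0, -83.8]
force: [0.7, 0.5, 0.2]
opening: 0.0003
```

```bash
python3 - <<'E'
from h import *
st();chute(.114,.022)
E
```

```text
clock 25.0
joint_pos [ 49.435  17.45  -34.624  10.254 -45.274 -51.203]
tool_pos [0.471 0.186 0.056]
orientation [ 90.269  80.002 -83.806]
force [0.718 0.531 0.192]
moment [ 0.566  0.126 -0.036]
opening 0.0
[[ 0.019  0.102 -0.995]
 [-0.173 -0.98  -0.103]
 [-0.985  0.174 -0.001]]
target [0.4651 0.2374 0.0459] shift [ 0.07 -5.27  0.02] turn [-0.08 -0.03  0.  ]
```

Call:
servo_tool:
  deltas:
    - [[0, 0, 0], [0, -1.3, 0], 0]
    - [[0, 0, 0], [0, -2.6, 0], 0]
    - [[0, 0, 0], [0, -3.8, 0], 0]
    - [[0, 0, 0], [0, -4.6, 0], 0]
    - [[0, 0, 0], [0, -5.0, 0], 0]

```text
clock: 25.5
tool_pos: [0.4654, 0.2353, 0.0469]
orientation: [90.1, 79.9, -83.9]
force: [1.7, -6.6, 8.5]
opening: 0.0003
```

Call:
servo_tool:
  deltas:
    - [[0, 0, 0], [0, -0.2, 0], 0]
    - [[0, 0, 0], [0, -0.4, 0], 0]
    - [[0, 0, 0], [0, -0.5, 0], 0]

```text
clock: 25.8
tool_pos: [0.4648, 0.2365, 0.0473]
orientation: [89.5, 79.6, -84.5]
force: [4.9, -16.4, 17.1]
opening: 0.0004
```

```bash
python3 - <<'E'
from h import *
st();chute(.114,.022)
b=snap("side"); cv2.imwrite("pics/m12.png",cv2.resize(b["image"][170:290,200:320,::-1],(480,480),interpolation=cv2.INTER_CUBIC))
E
```

```text
clock 25.8
joint_pos [ 53.71   19.975 -31.924   9.592 -46.322 -54.902]
tool_pos [0.465 0.236 0.047]
orientation [ 89.519  79.573 -84.543]
force [  4.861 -16.425  17.076]
moment [-6.305 -1.659  0.138]
opening 0.0
[[ 0.017  0.102 -0.995]
 [-0.18  -0.978 -0.103]
 [-0.983  0.181  0.002]]
target [0.4651 0.2374 0.0459] shift [ 0.12 -0.12 -0.04] turn [-0.05  0.1  -0.43]
```

View pics/m12.png

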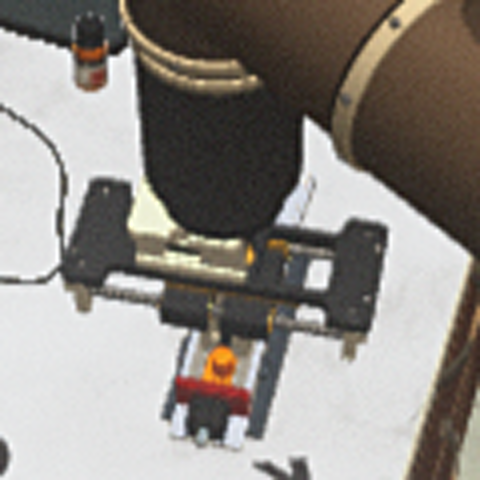

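Puck 1 sits against the stop: contact force is there and the stub shows at (222,360). I'll back off and go for puck 2.

Call:
servo_tool:
  deltas:
    - [[0, 0, 0], [0, 1, 0], 0]
    - [[0, 0, 0], [-3, 2, 0], 0]
    - [[0, 0, 0], [-8, 2, 0], 2]
    - [[0, 0, -4], [-12, 5, 0], 4]
    - [[0, 0, -10], [-14, 10, 0], 4]

```text
clock: 26.35
tool_pos: [0.4736, 0.1697, 0.2043]
orientation: [134.3, 89.7, -39.4]
force: [2.8, -1.7, -0.8]
opening: 0.0191
```

```bash
python3 - <<'E'
from h import *
st();delta((.487,-.20,.2),185)
E
```

```text
clock 26.35
joint_pos [ 42.327   5.127 -22.713   0.286 -62.124 -36.197]
tool_pos [0.474 0.17  0.204]
orientation [134.305  89.745 -39.431]
force [ 2.77  -1.699 -0.839]
moment [-0.151 -0.191  0.024]
opening 0.019
[[ 0.003  0.109 -0.994]
 [-0.003 -0.994 -0.109]
 [-1.     0.003 -0.003]]
shift cm [ 0.54 36.89  2.7 ]
turn [ 1.26 -0.18 -0.18]
turn [-178.74    0.28   -0.28]
```

Call:
servo_tool:
  deltas:
    - [[0, 0, 0], [0, 4, 0.3], 4]
    - [[-8, 0, 0], [0, 9, 0.7], 4]
    - [[-16, 0, 0], [0, 36.9, 2.7], 4]
    - [[-24, 0, 0], [0, 36.9, 2.7], 4]
    - [[-24, 0, 0], [0, 36.9, 2.7], 4]

```text
clock: 26.85
tool_pos: [0.4816, -0.0569, 0.2053]
orientation: [124.1, 89.7, -25.4]
force: [0.9, 0.7, -0.5]
opening: 0.04
```

```bash
python3 - <<'E'
from h import *
delta((.487,-.22,.2),235)
E
```

```text
shift cm [ 0.57 14.31  7.83]
turn [-24.44  -0.11  -0.27]
turn [ 1.5555e+02 -3.7000e-01  1.5000e-01]
```

Call:
servo_tool:
  deltas:
    - [[-8, 0, 0], [0, 4, 2.2], 4]
    - [[-16, 0, 0], [0, 8, 4.5], 4]
    - [[-24.4, 0, 0], [0, 14.3, 7.8], 4]
    - [[-24.4, 0, 0], [0, 14.3, 7.8], 4]
    - [[-24.4, 0, 0], [0, 14.3, 7.8], 4]

```text
clock: 27.35
tool_pos: [0.4864, -0.2233, 0.2052]
orientation: [93.5, 89.7, -31.7]
force: [-0.4, 0.8, -0.4]
opening: 0.0402
```

```bash
python3 - <<'E'
from h import *
st();delta((.489,-.2525,.07),235)
w=snap("wrist","w13.png")
m=mask(w,lambda r,g,b:(r>180)&(g>60)&(g<190)&(b<90)&(r-b>110),(180,340,0,245))
nn,l,s,c=cv2.connectedComponentsWithStats(m)
for i in range(1,nn):
    if s[i,4]>30: print(s[i],c[i],onz(w,*c[i],.03))
E
```

```text
clock 27.35
joint_pos [ -3.569   8.137 -19.01    0.136 -62.627  58.307]
tool_pos [ 0.486 -0.223  0.205]
orientation [ 93.494  89.743 -31.706]
force [-0.352  0.804 -0.395]
moment [ 0.026  0.248 -0.023]
opening 0.04
[[ 0.004  0.817 -0.576]
 [-0.002 -0.576 -0.817]
 [-1.     0.004 -0.   ]]
shift cm [13.53  1.83  2.24]
turn [-0.2  -0.02 -0.26]
turn [ 1.798e+02 -4.000e-01  2.000e-02]
[191   0  63  43  68] [220.88235294  21.44117647] [ 0.62525498 -0.28043224  0.03      ]
[ 243   40   37   40 1026] [262.29239766  59.5331384 ] [ 0.57615007 -0.29289519  0.03      ]
[263 143  32  32 750] [278.336      158.45333333] [ 0.48935289 -0.25218326  0.03      ]
```

Call:
servo_tool:
  deltas:
    - [[0, 0, 0], [2, 1.8, 2.2], 4]
    - [[0, 0, 0], [6, 1.8, 2.2], 4]
    - [[0, 0, 0], [10, 1.8, 2.2], 4]
    - [[0, 0, 0], [13, 1.8, 2.2], 4]
    - [[0, 0, 0], [13.5, 1.8, 2.2], 4]

```text
clock: 27.9
tool_pos: [0.4861, -0.2491, 0.0668]
orientation: [-48.3, 89.9, -173.6]
force: [-0.6, -0.6, -0.1]
opening: 0.0402
```

```bash
python3 - <<'E'
from h import *
delta((.4893,-.2525,.032),235)
E
```

```text
shift cm [3.48 0.46 0.09]
turn [-0.32  0.09  0.1 ]
turn [ 1.7968e+02  1.6000e-01 -1.4000e-01]
```

Call:
servo_tool:
  deltas:
    - [[0, 0, 0], [0, 0.45, 0.1], 4]
    - [[0, 0, 0], [2, 0.45, 0.1], 4]
    - [[0, 0, 0], [3.4, 0.45, 0.1], 4]
    - [[0, 0, 0], [3.5, 0.45, 0.1], 0.5]
    - [[0, 0, 0], [3.5, 0.45, 0.1], 0.5]

```text
clock: 28.4
tool_pos: [0.4902, -0.2526, 0.0333]
orientation: [-5.9, 89.9, -131.2]
force: [-0.2, 0.0, 0.3]
opening: 0.029
```

Call:
servo_tool:
  deltas:
    - [[0, 0, 0], [0, 0, 0], 0.5]
    - [[0, 0, 0], [0, 0, 0], 0.5]
    - [[0, 0, 0], [0, 0, 0], 0.5]

```text
clock: 28.7
tool_pos: [0.4914, -0.2528, 0.0347]
orientation: [89.4, 89.9, -35.9]
force: [0.1, 2.2, 6.3]
opening: 0.0131
```

```bash
python3 - <<'E'
from h import *
st()
E
```

```text
clock 28.7
joint_pos [ -6.866  20.649 -28.222   0.099 -41.011  61.53 ]
tool_pos [ 0.491 -0.253  0.035]
orientation [ 89.396  89.866 -35.865]
force [0.128 2.173 6.311]
moment [ 0.549  0.334 -0.013]
opening 0.013
[[ 0.002  0.817 -0.577]
 [-0.001 -0.577 -0.817]
 [-1.     0.002  0.   ]]
```

Call:
servo_tool:
  deltas:
    - [[0, 0, 0], [-1, 0, 0], 0.5]
    - [[0, 0, 0], [-3, 0, 0], 0.5]
    - [[0, 0, 0], [-6, 0, 0], 0.5]
    - [[0, 0, 0], [-10, 0, 0], 0.5]
    - [[0, 0, 0], [-13, 0, 0], 0.5]

```text
clock: 29.2
tool_pos: [0.4914, -0.2528, 0.1679]
orientation: [96.6, 89.8, -28.7]
force: [0.9, 0.4, -1.0]
opening: 0.0132
```

```bash
python3 - <<'E'
from h import *
delta((.481,.02,.17),186)
E
```

```text
shift cm [ -0.27 -16.59 -21.68]
turn [48.75 -0.13 -0.22]
turn [-131.25    0.26   -0.16]
```

Call:
servo_tool:
  deltas:
    - [[8, 0, 0], [0, -2.5, -3.3], 0.5]
    - [[16, 0, 0], [0, -5, -6.6], 0.5]
    - [[24, 0, 0], [0, -8, -10.5], 0.5]
    - [[32, 0, 0], [0, -11, -14.4], 0.5]
    - [[40, 0, 0], [0, -14, -18.3], 0.5]

```text
clock: 29.7
tool_pos: [0.4835, -0.0404, 0.1684]
orientation: [143.7, 89.7, -19.5]
force: [0.8, 0.3, 0.4]
opening: 0.0127
```

```bash
python3 - <<'E'
from h import *
st();chute(0,.08)
E
```

```text
clock 29.7
joint_pos [ 18.657   5.168 -27.77    0.215 -56.834  -1.971]
tool_pos [ 0.484 -0.04   0.168]
orientation [143.681  89.709 -19.516]
force [0.832 0.284 0.447]
moment [0.046 0.016 0.013]
opening 0.013
[[ 0.005  0.289 -0.957]
 [-0.002 -0.957 -0.289]
 [-1.     0.003 -0.004]]
target [0.4757 0.1358 0.1228] shift [  4.53 -17.11  -4.33] turn [10.75 -1.19  9.82]
```

Call:
servo_tool:
  deltas:
    - [[3, 0, 0], [0, -4, -1], 0.5]
    - [[6, -0.5, 3], [1, -8.5, -2.1], 0.5]
    - [[9, -1, 7], [2, -13, -3.3], 0.5]
    - [[10.7, -1.2, 9.8], [3.5, -17.1, -4.3], 0.5]
    - [[10.7, -1.2, 9.8], [4.5, -17.1, -4.3], 0.5]

```text
clock: 30.2
tool_pos: [0.4757, 0.1414, 0.1231]
orientation: [90.6, 79.9, -83.0]
force: [-0.8, -0.8, -0.4]
opening: 0.0129
```

```bash
python3 - <<'E'
from h import *
st();chute(0,.0187)
E
```

```text
clock 30.2
joint_pos [ 45.559  11.046 -32.212   9.79  -53.458 -45.463]
tool_pos [0.476 0.141 0.123]
orientation [ 90.6    79.938 -83.005]
force [-0.766 -0.798 -0.439]
moment [0.492 0.24  0.021]
opening 0.013
[[ 0.021  0.11  -0.994]
 [-0.173 -0.979 -0.112]
 [-0.985  0.175 -0.002]]
target [0.4769 0.1252 0.0624] shift [6.26 0.54 0.08] turn [ 0.38 -0.17 -0.06]
```

Call:
servo_tool:
  deltas:
    - [[0.4, 0, 0], [2, 0.5, 0.1], 0.5]
    - [[0.4, 0, 0], [4, 0.5, 0.1], 0.5]
    - [[0.4, 0, 0], [5.3, 0.5, 0.1], 0.5]
    - [[0.4, 0, 0], [5.8, 0.5, 0.1], 0.5]
    - [[0.4, 0, 0], [5.9, 0.5, 0.1], 0.5]

```text
clock: 30.7
tool_pos: [0.4765, 0.1258, 0.066]
orientation: [90.9, 79.9, -83.1]
force: [-0.8, 0.2, -0.0]
opening: 0.013
```

```bash
python3 - <<'E'
from h import *
st();chute(0,.0187)
E
```

```text
clock 30.7
joint_pos [ 44.023  14.903 -37.112  11.445 -44.693 -46.668]
tool_pos [0.477 0.126 0.066]
orientation [ 90.887  79.915 -83.137]
force [-0.769  0.243 -0.046]
moment [0.665 0.197 0.067]
opening 0.013
[[ 0.021  0.102 -0.995]
 [-0.174 -0.979 -0.104]
 [-0.985  0.175 -0.003]]
target [0.4769 0.1252 0.0624] shift [ 0.36 -0.01 -0.03] turn [-0.04 -0.15 -0.08]
```

Call:
servo_tool:
  deltas:
    - [[0, 0, 0], [0.2, 0, 0], 0.5]
    - [[0, 0, 0], [0.35, 0, 0], 0.5]
    - [[0, 0, 0], [0.42, 0, 0], 0.5]
    - [[0, 0, 0], [0.48, 0, 0], 0.5]

```text
clock: 31.1
tool_pos: [0.4768, 0.1251, 0.0616]
orientation: [91.1, 79.9, -83.0]
force: [-0.2, 0.3, 1.8]
opening: 0.0129
```

Call:
servo_tool:
  deltas:
    - [[0, 0, 0], [0.05, 0, 0], 0.5]
    - [[0, 0, 0], [0, 0, 0], 3]
    - [[0, 0, 0], [0, 0, 0], 3]
    - [[0, 0, 0], [0, 0, 0], 3]
    - [[0, 0, 0], [-3, 0, 0], 3]

```text
clock: 31.6
tool_pos: [0.474, 0.1282, 0.0885]
orientation: [89.2, 79.7, -84.9]
force: [0.6, -0.3, -0.2]
opening: 0.0297
```

Call:
servo_tool:
  deltas:
    - [[0, 0, 0], [-1.5, 0, 0], 3]
    - [[0, 0, 0], [-1.8, 3.2, 0], 0]
    - [[0, 0, 0], [-1.8, 3.2, 0], 0]
    - [[0, 0, 0], [-1.8, 3.2, 0], 0]
    - [[0, 0, 0], [-1.8, 3.2, 0], 0]

```text
clock: 32.1
tool_pos: [0.477, 0.1003, 0.1118]
orientation: [89.1, 79.7, -85.0]
force: [0.3, -0.2, -0.3]
opening: 0.004
```

```bash
python3 - <<'E'
from h import *
st();chute(-.03,.022)
b=snap("side"); cv2.imwrite("pics/m14.png",cv2.resize(b["image"][170:290,200:320,::-1],(480,480),interpolation=cv2.INTER_CUBIC))
E
```

```text
clock 32.1
joint_pos [ 41.731  10.822 -34.68   10.587 -51.164 -42.938]
tool_pos [0.477 0.1   0.112]
orientation [ 89.124  79.72  -84.953]
force [ 0.256 -0.227 -0.32 ]
moment [0.584 0.062 0.014]
opening 0.004
[[ 0.016  0.102 -0.995]
 [-0.178 -0.979 -0.103]
 [-0.984  0.178  0.003]]
target [0.4799 0.0964 0.0709] shift [ 4.1  -0.32 -0.26] turn [-0.06  0.17 -0.28]
```

View pics/m14.png

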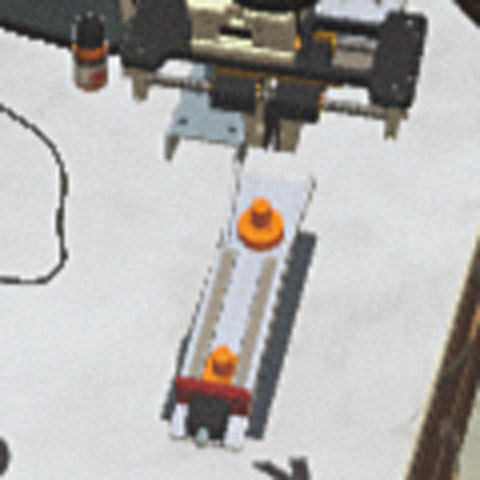

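Puck 2 stands upright at the entry (262,225) and puck 1 is at the stop. Next comes the push.

Call:
servo_tool:
  deltas:
    - [[0, 0.1, -0.2], [2, -0.3, -0.2], 0]
    - [[0, 0.1, -0.2], [3.5, -0.3, -0.2], 0]
    - [[0, 0.1, -0.2], [4, -0.3, -0.2], 0]
    - [[0, 0.1, -0.2], [4.1, -1.3, -0.2], 0]
    - [[0, 0.1, -0.2], [4.1, -2.7, -0.2], 0]

```text
clock: 32.65
tool_pos: [0.4769, 0.1204, 0.0666]
orientation: [89.6, 79.9, -84.4]
force: [0.3, -0.3, -0.6]
opening: 0.0001
```

```bash
python3 - <<'E'
from h import *
chute(.06,.022)
E
```

```text
target [0.4706 0.1846 0.0552] shift [-0.01 -6.55 -0.04] turn [-0.08  0.08 -0.1 ]
```

Call:
servo_tool:
  deltas:
    - [[0, 0, 0], [0, -1.3, 0], 0]
    - [[0, 0, 0], [0, -2.6, 0], 0]
    - [[0, 0, 0], [0, -3.9, 0], 0]
    - [[0, 0, 0], [0, -5.2, 0], 0]
    - [[0, 0, 0], [0, -6.5, 0], 0]

```text
clock: 33.15
tool_pos: [0.4702, 0.1854, 0.0551]
orientation: [89.7, 79.9, -84.4]
force: [0.7, -1.0, 0.3]
opening: 0.0003
```

Call:
servo_tool:
  deltas:
    - [[0, 0, 0], [0, -0.8, 0], 0]
    - [[0, 0, 0], [0, -1.4, 0], 0]
    - [[0, 0, 0], [0, -1.7, 0], 0]
    - [[0, 0, 0], [0, -1.9, 0], 0]

```text
clock: 33.55
tool_pos: [0.4681, 0.2025, 0.0523]
orientation: [89.4, 79.7, -84.7]
force: [3.1, -9.9, 11.8]
opening: 0.0006
```

```bash
python3 - <<'E'
from h import *
st();chute(.08,.022)
E
```

```text
clock 33.55
joint_pos [ 50.953  18.359 -33.788  10.034 -45.677 -52.514]
tool_pos [0.468 0.202 0.052]
orientation [ 89.359  79.729 -84.692]
force [ 3.109 -9.88  11.837]
moment [-3.709 -0.807  0.107]
opening 0.001
[[ 0.016  0.102 -0.995]
 [-0.178 -0.979 -0.103]
 [-0.984  0.178  0.002]]
target [0.4686 0.2042 0.0518] shift [ 0.02 -0.17 -0.06] turn [-0.04  0.12 -0.27]
```

Call:
servo_tool:
  deltas:
    - [[0, 0, 0], [0, -0.25, 0], 0]
    - [[0, 0, 0], [0, -0.3, 0], 0]

```text
clock: 33.75
tool_pos: [0.4678, 0.203, 0.0526]
orientation: [89.0, 79.5, -85.0]
force: [3.2, -10.4, 11.0]
opening: 0.0001
```

Call:
servo_tool:
  deltas:
    - [[0, 0, 0], [0, 1, 0], 0]
    - [[0, 0, 0], [-3, 2, 0], 0]
    - [[0, 0, 0], [-8, 2, 0], 2]
    - [[0, 0, -4], [-12, 3, -2], 4]
    - [[0, 0, -10], [-14, 5, -4], 6]

```text
clock: 34.25
tool_pos: [0.5119, 0.1861, 0.203]
orientation: [115.8, 89.8, -58.0]
force: [1.1, 0.7, -1.1]
opening: 0.019
```

```bash
python3 - <<'E'
from h import *
st();delta((.5606,.04,.22),185)
b=snap("side"); cv2.imwrite("pics/m15.png",cv2.resize(b["image"][130:290,200:360,::-1],(600,600),interpolation=cv2.INTER_CUBIC))
E
```

```text
clock 34.25
joint_pos [ 40.775   9.268 -17.987   0.276 -62.783 -34.68 ]
tool_pos [0.512 0.186 0.203]
orientation [115.823  89.752 -57.955]
force [ 1.133  0.656 -1.115]
moment [0.095 0.021 0.035]
opening 0.019
[[ 0.002  0.108 -0.994]
 [-0.004 -0.994 -0.108]
 [-1.     0.004 -0.002]]
shift cm [-1.63 15.06 -3.26]
turn [ 1.22 -0.11 -0.22]
turn [-1.7878e+02  3.5000e-01 -1.7000e-01]
```

View pics/m15.png

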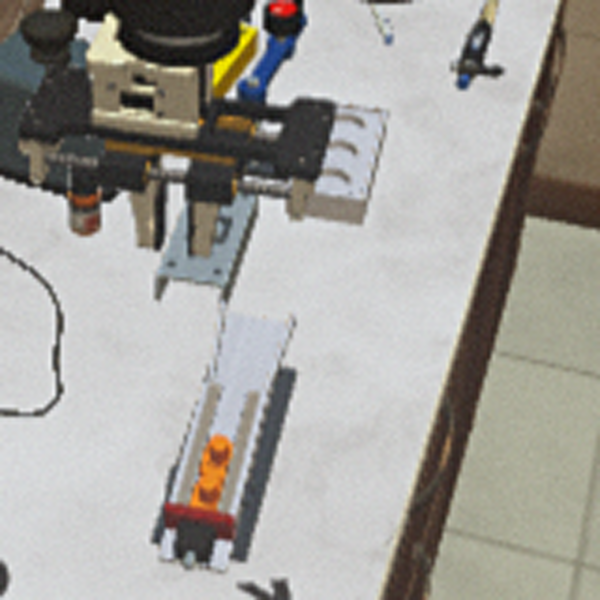

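Both pucks stand in one closed row at the stop (stubs at (219,448) and (207,492)), and all three cavities are empty. Next I'll re-grip the cover where I left it.

Call:
servo_tool:
  deltas:
    - [[0, 0, 0], [0, 4, -1], 7.5]
    - [[1.2, 0, 0], [0, 8.5, -2], 7.5]
    - [[1.2, 0, 0], [0, 13, -3], 7.5]
    - [[1.2, 0, 0], [0, 18, -3], 7.5]
    - [[1.2, 0, 0], [0, 22, -2.5], 7.5]

```text
clock: 34.8
tool_pos: [0.5637, -0.0366, 0.2053]
orientation: [-146.2, 89.5, 38.5]
force: [0.9, -0.3, -0.9]
opening: 0.063
```

```bash
python3 - <<'E'
from h import *
st();delta((.5606,-.0459,.07),184.95)
w=snap("wrist","w16.png")
m=mask(w,lambda r,g,b:(r<110)&(g<115)&(b<120),(200,330,120,240))
nn,l,s,c=cv2.connectedComponentsWithStats(m)
for i in range(1,nn):
    if s[i,4]>30: print(s[i],c[i],onz(w,*c[i],.036))
print(proj(w,(.5606,-.0459,.036)))
E
```

```text
clock 34.8
joint_pos [ 16.011  10.891 -15.442  -0.202 -63.233 -11.208]
tool_pos [ 0.564 -0.037  0.205]
orientation [-146.175   89.53    38.539]
force [ 0.871 -0.34  -0.89 ]
moment [0.032 0.054 0.043]
opening 0.063
[[ 0.006  0.082 -0.997]
 [ 0.005 -0.997 -0.082]
 [-1.    -0.005 -0.007]]
shift cm [13.52  0.97  0.48]
turn [-0.24 -0.39  0.26]
turn [179.76   0.41   0.61]
[246 153  33  34 514] [261.92607004 169.23346304] [ 0.55961756 -0.04495572  0.036     ]
[319 227  11  13 127] [324.01574803 233.53543307] [0.48786519 0.01854575 0.036     ]
[261.0377052 168.2340094]
```

Call:
servo_tool:
  deltas:
    - [[-0.2, -0.4, 0.3], [3, 1, 0.5], 7.5]
    - [[-0.2, -0.4, 0.3], [7, 1, 0.5], 7.5]
    - [[-0.2, -0.4, 0.3], [11, 1, 0.5], 7.5]
    - [[-0.2, -0.4, 0.3], [13.5, 1, 0.5], 7.5]
    - [[-0.2, -0.4, 0.3], [13.5, 1, 0.5], 7.5]

```text
clock: 35.35
tool_pos: [0.5558, -0.0512, 0.0663]
orientation: [13.4, 89.5, -161.8]
force: [-0.5, 0.2, 0.2]
opening: 0.075
```

```bash
python3 - <<'E'
from h import *
st();delta((.5606,-.0459,.0107),184.95)
E
```

```text
clock 35.35
joint_pos [ 1.4856e+01  1.8950e+01 -2.5308e+01  4.2000e-02 -4.6265e+01 -1.0173e+01]
tool_pos [ 0.556 -0.051  0.066]
orientation [  13.438   89.475 -161.849]
force [-0.485  0.154  0.248]
moment [0.028 0.145 0.054]
opening 0.075
[[-0.009  0.082 -0.997]
 [-0.003 -0.997 -0.082]
 [-1.     0.002  0.009]]
shift cm [ 5.56 -0.5  -0.58]
turn [-0.24  0.51 -0.12]
turn [179.76  -0.19  -0.8 ]
```

Call:
servo_tool:
  deltas:
    - [[-0.2, 0.5, -0.1], [0.5, -0.5, -0.6], 7.5]
    - [[-0.2, 0.5, -0.1], [1.5, -0.5, -0.6], 7.5]
    - [[-0.2, 0.5, -0.1], [3.5, -0.5, -0.6], 7.5]
    - [[-0.2, 0.5, -0.1], [5.1, -0.5, -0.6], 7.5]
    - [[-0.2, 0.5, -0.1], [5.1, -0.5, -0.6], 7.5]

```text
clock: 35.85
tool_pos: [0.56, -0.0459, 0.0141]
orientation: [11.5, 89.9, -163.5]
force: [0.3, -0.2, -0.8]
opening: 0.075
```

```bash
python3 - <<'E'
from h import *
st();delta((.5606,-.0459,.0107),184.95)
E
```

```text
clock 35.85
joint_pos [ 1.5279e+01  2.3156e+01 -2.7746e+01  4.0000e-03 -3.9220e+01 -1.0378e+01]
tool_pos [ 0.56  -0.046  0.014]
orientation [  11.549   89.878 -163.547]
force [ 0.343 -0.17  -0.751]
moment [-0.001  0.168 -0.035]
opening 0.075
[[-0.002  0.085 -0.996]
 [-0.001 -0.996 -0.085]
 [-1.     0.     0.002]]
shift cm [ 0.34  0.01 -0.06]
turn [-0.05  0.12 -0.02]
turn [ 1.7995e+02 -4.0000e-02 -1.9000e-01]
```

Call:
servo_tool:
  deltas:
    - [[0, 0.1, 0], [0.25, 0, -0.05], 7.5]
    - [[0, 0.1, 0], [0.25, 0, -0.05], 5]
    - [[0, 0.1, 0], [0.25, 0, -0.05], 5]
    - [[0, 0.1, 0], [0.25, 0, -0.05], 5]
    - [[0, 0.1, 0], [0.25, 0, -0.05], 5]

```text
clock: 36.35
tool_pos: [0.561, -0.0457, 0.0124]
orientation: [158.9, 89.9, -16.2]
force: [-1.4, 0.9, 5.6]
opening: 0.0599
```

Call:
servo_tool:
  deltas:
    - [[0, 0, 0], [0, 0, 0], 5]
    - [[0, 0, 0], [0, 0, 0], 5]

```text
clock: 36.55
tool_pos: [0.5608, -0.0457, 0.0124]
orientation: [163.0, 90.0, -12.1]
force: [-0.6, 0.9, 0.1]
opening: 0.0597
```

Call:
servo_tool:
  deltas:
    - [[0, 0, 0], [-1, 0, 0], 5]
    - [[0, 0, 0], [-4, 0, 0], 5]
    - [[0, 0, 0], [-8, 0, 0], 5]
    - [[0, 0, 0], [-12, 0, 0], 5]
    - [[0, 0, 0], [-13, 0, 0], 5]

```text
clock: 37.05
tool_pos: [0.5631, -0.0455, 0.1477]
orientation: [179.4, 89.5, 4.3]
force: [0.5, -0.3, -2.3]
opening: 0.06
```

```bash
python3 - <<'E'
from h import *
st();delta((.4845,-.208,.14),184.95)
E
```

```text
clock 37.05
joint_pos [ 15.29   13.725 -20.063   0.105 -55.764 -10.397]
tool_pos [ 0.563 -0.045  0.148]
orientation [179.385  89.544   4.336]
force [ 0.495 -0.343 -2.328]
moment [ 0.065 -0.044  0.04 ]
opening 0.06
[[ 0.008  0.086 -0.996]
 [ 0.001 -0.996 -0.086]
 [-1.     0.    -0.008]]
shift cm [ 0.69 15.51  9.24]
turn [ 0.   -0.46 -0.  ]
turn [-1.8e+02  1.0e-02 -7.2e-01]
```

Call:
servo_tool:
  deltas:
    - [[0, 0, 0], [0, 3.5, 2], 5]
    - [[0, -0.4, 0], [0, 7.5, 4.5], 5]
    - [[0, -0.4, 0], [0, 11.5, 7], 5]
    - [[0, -0.4, 0], [0, 15.3, 9.1], 5]
    - [[0, -0.4, 0], [0, 15.5, 9.2], 5]

```text
clock: 37.55
tool_pos: [0.4817, -0.2109, 0.1464]
orientation: [-19.0, 89.9, 165.7]
force: [-0.0, 0.4, -2.9]
opening: 0.0595
```

```bash
python3 - <<'E'
from h import *
st();delta((.4845,-.208,.07),185.1)
E
```

```text
clock 37.55
joint_pos [-2.2600e+00  1.0554e+01 -2.4412e+01 -1.7000e-02 -5.5100e+01  6.9900e+00]
tool_pos [ 0.482 -0.211  0.146]
orientation [-19.002  89.933 165.718]
force [-2.000e-03  3.730e-01 -2.919e+00]
moment [ 0.112  0.11  -0.017]
opening 0.059
[[-0.001  0.082 -0.997]
 [ 0.    -0.997 -0.082]
 [-1.    -0.     0.001]]
shift cm [ 7.64 -0.26 -0.31]
turn [-0.38  0.06  0.02]
turn [ 1.7962e+02  3.0000e-02 -1.0000e-01]
```

Call:
servo_tool:
  deltas:
    - [[-0.4, 0, 0], [1, -0.25, -0.3], 5]
    - [[-0.4, 0, 0], [4, -0.25, -0.3], 5]
    - [[-0.4, 0, 0], [7, -0.25, -0.3], 5]
    - [[-0.4, 0, 0], [8.5, -0.25, -0.3], 5]
    - [[-0.4, 0, 0], [8.5, -0.25, -0.3], 5]

```text
clock: 38.05
tool_pos: [0.4825, -0.2069, 0.0583]
orientation: [-14.0, 89.6, 171.2]
force: [-0.2, 0.2, -2.5]
opening: 0.0597
```

```bash
python3 - <<'E'
from h import *
st();delta((.4845,-.208,.0384),185.1)
E
```

```text
clock 38.05
joint_pos [ -1.819  16.858 -29.966  -0.073 -43.585   7.04 ]
tool_pos [ 0.482 -0.207  0.058]
orientation [-14.017  89.588 171.151]
force [-0.155  0.223 -2.466]
moment [ 0.034  0.161 -0.01 ]
opening 0.06
[[-0.007  0.09  -0.996]
 [ 0.001 -0.996 -0.09 ]
 [-1.    -0.002  0.007]]
shift cm [ 1.99  0.13 -0.2 ]
turn [0.07 0.4  0.1 ]
turn [-1.7993e+02 -1.6000e-01  6.3000e-01]
```

Call:
servo_tool:
  deltas:
    - [[0, 0.4, 0.1], [0.3, 0.12, -0.2], 5]
    - [[0, 0.4, 0.1], [0.8, 0.12, -0.2], 5]
    - [[0, 0.4, 0.1], [1.1, 0.12, -0.2], 5]
    - [[0, 0.4, 0.1], [1.1, 0.12, -0.2], 5]

```text
clock: 38.45
tool_pos: [0.4846, -0.2078, 0.0473]
orientation: [-174.7, 90.0, 10.4]
force: [-0.3, 0.2, -3.4]
opening: 0.0596
```

```bash
python3 - <<'E'
from h import *
st();delta((.4845,-.2082,.0384),185.1)
E
```

```text
clock 38.45
joint_pos [-1.8800e+00  1.7716e+01 -3.0654e+01 -5.0000e-03 -4.1615e+01  7.0500e+00]
tool_pos [ 0.485 -0.208  0.047]
orientation [-174.724   89.986   10.442]
force [-0.3    0.239 -3.373]
moment [0.093 0.204 0.05 ]
opening 0.06
[[ 0.     0.09  -0.996]
 [ 0.    -0.996 -0.09 ]
 [-1.    -0.    -0.   ]]
shift cm [0.89 0.04 0.01]
turn [ 0.07 -0.01  0.  ]
turn [-1.7993e+02 -0.0000e+00 -2.0000e-02]
```

Call:
servo_tool:
  deltas:
    - [[0, 0, 0], [0.2, 0.03, 0.05], 5]
    - [[0, 0, 0], [0.5, 0.03, 0.05], 5]
    - [[0, 0, 0], [0.7, 0.03, 0.05], 5]
    - [[0, 0, 0], [0.9, 0.03, 0.05], 5]

```text
clock: 38.85
tool_pos: [0.4841, -0.2082, 0.0383]
orientation: [169.0, 90.0, -5.8]
force: [-8.0, 6.5, 30.8]
opening: 0.0597
```

```bash
python3 - <<'E'
from h import *
st()
E
```

```text
clock 38.85
joint_pos [-1.9250e+00  1.8445e+01 -3.1170e+01  2.0000e-03 -4.0366e+01  7.0910e+00]
tool_pos [ 0.484 -0.208  0.038]
orientation [169.025  89.982  -5.808]
force [-8.008  6.469 30.815]
moment [ 2.449  3.373 -0.071]
opening 0.06
[[ 0.     0.09  -0.996]
 [-0.    -0.996 -0.09 ]
 [-1.     0.    -0.   ]]
```

The cover is fully down: z is 0.0383 against the predicted 0.0384, with floor contact. Releasing it.

Call:
servo_tool:
  deltas:
    - [[0, 0, 0], [-0.15, 0, 0], 7.5]
    - [[0, 0, 0], [-0.15, 0, 0], 8]
    - [[0, 0, 0], [-0.15, 0, 0], 8]
    - [[0, 0, 0], [-0.15, 0, 0], 8]
    - [[0, 0, 0], [-3, 0, 0], 8]

```text
clock: 39.35
tool_pos: [0.4816, -0.2078, 0.0656]
orientation: [-13.6, 89.6, 171.5]
force: [-0.6, -0.2, -0.9]
opening: 0.0796
```

Call:
servo_tool:
  deltas:
    - [[0, 0, 0], [-4, 0, 0], 8]
    - [[0, 0, 0], [-9, 0, 0], 8]
    - [[0, 0, 0], [-12, 0, 0], 6]
    - [[0, 0, 0], [-12, 0, 0], 6]

```text
clock: 39.75
tool_pos: [0.4851, -0.2085, 0.1908]
orientation: [160.4, 89.8, -14.5]
force: [0.2, 0.0, -0.1]
opening: 0.0689
```

```bash
python3 - <<'E'
from h import *
st();w=snap("wrist","w17.png")
m=mask(w,lambda r,g,b:(r<110)&(g<115)&(b<120),(220,300,120,240))
nn,l,s,c=cv2.connectedComponentsWithStats(m)
for i in range(1,nn):
    if s[i,4]>100: print(s[i],c[i],onz(w,*c[i],.062))
m=mask(w,red,(0,250,0,200)); c,r=cv2.minEnclosingCircle(cv2.findNonZero(m)); k=onz(w,*c,.12);piv=np.array([.571,-.1975,0])
a=np.arctan2(k[1]-piv[1],k[0]-piv[0]);print("knob",c,r,k,np.degrees(a)%360)
print("peg",piv+.135*np.array([np.cos(a),np.sin(a),0]))
cv2.imwrite("pics/m17.png",w["image"][:,:,::-1])
E
```

```text
clock 39.75
joint_pos [-1.9360e+00  8.1940e+00 -2.0914e+01  3.9000e-02 -6.0740e+01  7.0820e+00]
tool_pos [ 0.485 -0.209  0.191]
orientation [160.384  89.844 -14.451]
force [ 0.216  0.049 -0.135]
moment [ 0.091  0.012 -0.055]
opening 0.069
[[ 0.003  0.09  -0.996]
 [-0.001 -0.996 -0.09 ]
 [-1.     0.001 -0.003]]
[240 170  38  37 674] [258.75816024 187.70178042] [ 0.48291953 -0.2079092   0.062     ]
knob (143.58871459960938, 86.31451416015625) 21.40729522705078 [ 0.56702026 -0.28331806  0.12      ] 267.34485960461495
peg [ 0.56474621 -0.33235507  0.        ]
```

View pics/m17.png

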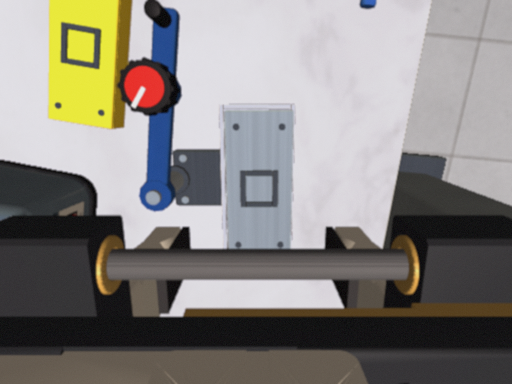

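The cover is seated inside the rim with its ring at (259,188), and the peg is at (155,10). Now I'll fetch the peg.

```bash
python3 - <<'E'
from h import *
delta((.5624,-.336,.15),175.5)
E
```

```text
shift cm [ 3.81 13.44 -6.7 ]
turn [9.63 0.05 0.03]
turn [-1.7037e+02 -5.0000e-02  7.0000e-02]
```

Call:
servo_tool:
  deltas:
    - [[4, 0, 0], [0, 4, -2], 4]
    - [[9.6, 0, 0], [1, 8, -4], 4]
    - [[9.6, 0, 0], [2, 12, -6], 4]
    - [[9.6, 0, 0], [3, 13.4, -6.7], 4]
    - [[9.6, 0, 0], [3.5, 13.4, -6.7], 4]

```text
clock: 40.3
tool_pos: [0.5617, -0.3368, 0.1494]
orientation: [-15.8, 89.7, 159.6]
force: [-0.8, 0.3, -0.3]
opening: 0.0401
```

```bash
python3 - <<'E'
from h import *
st();delta((.5615,-.336,.094),175.5)
E
```

```text
clock 40.3
joint_pos [-1.3943e+01  2.2004e+01 -7.6040e+00 -4.1000e-02 -6.0709e+01  9.3660e+00]
tool_pos [ 0.562 -0.337  0.149]
orientation [-15.792  89.681 159.61 ]
force [-0.772  0.281 -0.254]
moment [0.091 0.108 0.001]
opening 0.04
[[-0.005 -0.08  -0.997]
 [ 0.002 -0.997  0.08 ]
 [-1.    -0.002  0.005]]
shift cm [ 5.54 -0.07 -0.  ]
turn [-0.1   0.31  0.09]
turn [ 1.799e+02  1.400e-01 -4.800e-01]
```

Call:
servo_tool:
  deltas:
    - [[0, 0.3, 0], [2.5, 0, 0], 4]
    - [[0, 0.3, 0], [5.4, 0, 0], 4]
    - [[0, 0.3, 0], [5.5, 0, 0], 4]
    - [[0, 0.3, 0], [5.5, 0, 0], 0]
    - [[0, 0.3, 0], [5.5, 0, 0], 0]

```text
clock: 40.8
tool_pos: [0.5622, -0.3367, 0.0961]
orientation: [-157.5, 89.9, 17.9]
force: [-0.3, 0.1, 0.4]
opening: 0.029
```

Call:
servo_tool:
  deltas:
    - [[0, 0, 0], [0, 0, 0], 0]
    - [[0, 0, 0], [0, 0, 0], 0]
    - [[0, 0, 0], [0, 0, 0], 0]
    - [[0, 0, 0], [0, 0, 0], 0]

```text
clock: 41.2
tool_pos: [0.5633, -0.3369, 0.0977]
orientation: [179.6, 89.7, -4.9]
force: [0.6, 2.1, 7.0]
opening: 0.0109
```

```bash
python3 - <<'E'
from h import *
st()
t,r=pose(); piv=np.array([.571,-.1985])
for da in (-8,-16,-24,-32,-40,-79):
    a=np.radians(da);c,s=np.cos(a),np.sin(a)
    v=t[:2]-piv; q=piv+np.array([[c,-s],[s,c]])@v
    print(da,q.round(3),np.round(r.inv().apply(np.r_[q-t[:2],0])*100,2))
E
```

```text
clock 41.2
joint_pos [-1.3917e+01  2.4512e+01 -1.1157e+01 -4.9000e-02 -5.4083e+01  9.4230e+00]
tool_pos [ 0.563 -0.337  0.098]
orientation [179.63   89.749  -4.892]
force [0.562 2.139 6.979]
moment [ 0.638 -0.038 -0.046]
opening 0.011
[[ 0.004 -0.079 -0.997]
 [-0.    -0.997  0.079]
 [-1.     0.    -0.004]]
-8 [ 0.544 -0.334] [-0.01 -0.09  1.93]
-16 [ 0.525 -0.329] [-0.02 -0.45  3.83]
-24 [ 0.508 -0.322] [-0.02 -1.07  5.66]
-32 [ 0.491 -0.312] [-0.03 -1.94  7.39]
-40 [ 0.476 -0.3  ] [-0.04 -3.04  8.98]
-79 [ 0.434 -0.217] [ -0.06 -10.9   13.86]
```

Call:
servo_tool:
  deltas:
    - [[8, 0, 0], [0, -0.1, 1.9], 0]
    - [[16, 0, 0], [0, -0.45, 3.8], 0]
    - [[24, 0, 0], [0, -1.05, 5.65], 0]
    - [[32, 0, 0], [0, -1.95, 7.4], 0]
    - [[40, 0, 0], [0, -3.05, 9], 0]

```text
clock: 41.7
tool_pos: [0.4757, -0.2995, 0.0978]
orientation: [-143.7, 89.7, -8.6]
force: [4.2, 3.3, -0.1]
opening: 0.011
```

Call:
servo_tool:
  deltas:
    - [[8, 0, 0], [0, -0.1, 1.9], 0]
    - [[16, 0, 0], [0, -0.45, 3.8], 0]
    - [[24, 0, 0], [0, -1.05, 5.65], 0]
    - [[32, 0, 0], [0, -1.95, 7.4], 0]
    - [[38, 0, 0], [0, -2.75, 8.6], 0]

```text
clock: 42.2
tool_pos: [0.4338, -0.2187, 0.0978]
orientation: [-104.8, 89.6, -8.0]
force: [3.0, -1.8, -1.5]
opening: 0.011
```

```bash
python3 - <<'E'
from h import *
st();t,_=pose();print(np.degrees(np.arctan2(t[1]+.1985,t[0]-.571))%360,np.hypot(t[1]+.1985,t[0]-.571))
E
```

```text
clock 42.2
joint_pos [-3.4740e+00  9.9570e+00 -3.2950e+01  4.2000e-02 -4.6709e+01 -7.9764e+01]
tool_pos [ 0.434 -0.219  0.098]
orientation [-104.761   89.614   -7.97 ]
force [ 2.979 -1.752 -1.512]
moment [-0.382 -0.706  0.005]
opening 0.011
[[ 0.007 -0.993 -0.118]
 [-0.001 -0.118  0.993]
 [-1.    -0.007 -0.002]]
188.36680164322036 0.13870553577232148
```

Call:
servo_tool:
  deltas:
    - [[0, 0, 0], [0, 0, 0.3], 0]
    - [[0, 0, 0], [0, 0, 0.3], 4]
    - [[0, 0, 0], [0, 0, 0.3], 4]
    - [[0, 0, 0], [0, 0, 0.3], 4]
    - [[0, 0, 0], [0, 0, 0.3], 4]

```text
clock: 42.7
tool_pos: [0.4334, -0.2162, 0.0978]
orientation: [-105.8, 89.6, -9.0]
force: [-1.0, -1.1, -0.4]
opening: 0.0366
```

Call:
servo_tool:
  deltas:
    - [[0, 0, 0], [-3, 0, 0], 4]
    - [[0, 0, 0], [-8, 0, 0], 4]
    - [[0, 0, 0], [-13, 0, 0], 4]
    - [[0, 0, 0], [-17, 0, 0], 4]
    - [[0, 0, 0], [-18, 0, 0], 4]

```text
clock: 43.2
tool_pos: [0.4341, -0.217, 0.2829]
orientation: [-109.0, 89.2, -12.1]
force: [0.7, -0.7, -0.5]
opening: 0.0402
```

```bash
python3 - <<'E'
from h import *
st()
w=snap("wrist");b=snap("side")
cv2.imwrite("pics/m18.png",np.hstack([cv2.resize(w["image"][...,::-1],(400,300)),cv2.resize(b["image"][130:280,190:390,::-1],(400,300),interpolation=cv2.INTER_CUBIC)]))
E
```

```text
clock 43.2
joint_pos [ -3.171  -0.19  -17.752   0.134 -71.632 -80.037]
tool_pos [ 0.434 -0.217  0.283]
orientation [-108.962   89.185  -12.128]
force [ 0.697 -0.651 -0.545]
moment [ 0.039 -0.035  0.037]
opening 0.04
[[ 0.014 -0.993 -0.119]
 [-0.003 -0.119  0.993]
 [-1.    -0.013 -0.005]]
```

View pics/m18.png

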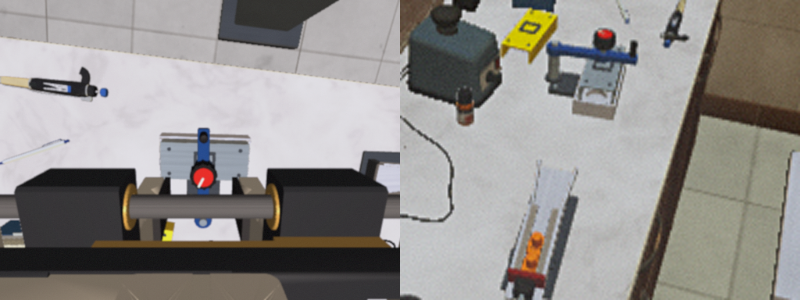

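The arm is back over the middle of the cover, the pucks are in a row at the stop, and the vial hasn't moved. Handing in.

```bash
python3 - <<'E'
from h import *
print(ctrl.close_job())
E
```

```text
the job is handed in; nothing more can be done
None
```

The job is done and handed in at about 43 s on the robot's clock; the hand-in gave no verdict.

**What I did**
- I turned the clamp knob clockwise about 190° until the torque showed its stop.
- I swung the arm about 1.42 rad aside and set the cover down flat on the bare worktop.
- Only two pucks were present, in the middle and -y cavities. I put both into the chute stub up and pushed them down against the red stop.
- I put the cover back and swung the arm back over it, to roughly 0.03–0.05 rad.

**Last checks**
- **Pucks:** the last picture shows both in one closed row at the stop. The tool's end positions for the two pushes were 33–35 mm apart, which fits two pucks touching. All three cavities were empty before I put the cover back.
- **Cover:** it was pressed down until it seated. The tool read 38.3 mm against the 38.4 mm worked out beforehand, and the ring was within 1 mm of where it started.
- **Surroundings:** the last picture shows the vial where it was. The carton was never approached, but I did not measure it again at the end.

**Not as planned**
- **Pictures:** I viewed 17 against a budget of 14, over the one or two extra allowed.
- **Knob slip:** the grip slipped a few degrees on the knob while turning it. The white mark confirmed about 190° of turn, which is past "right off".
- **Contact force:** pressing the cover down onto the mould showed a wrist force of about 31 N, the highest reading I saw.

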